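# Unload the T bracket from the bench vise and tidy the weld clamps

### The arm

A 7-joint arm with a two-finger parallel gripper is mounted at the origin on the work surface. World frame = base frame: x ahead of the robot, y to its left, z up, the work surface at z = 0. Lengths are in m, angles in rad, forces in N, time in s.
With the tool pointing down it reaches from about 0.425 to 0.95 m from the base axis. Payload 4.7 kg.
Tool frame: the origin (TCP) lies between the finger pads; the fingertips stand 22 mm ahead of it and the grasp point (between the pads) lies 3 mm ahead of it; z points along the fingers, x is the direction in which the jaws open and shut, and the axes are right-handed (so a half turn about z gives the same grasp; the last joint's range is limited). The gripper opens to 85 mm and grips with 20 to 120 N. Pads are 22 mm wide; open, the fingers measure 114 mm over their backs; the gripper's body (76 mm by 85 mm) begins 54 mm behind the grasp point. The pads swing forward as they close: fully open they stand 13 mm farther back than shut.
Start: joints at [1.115, 0.469, -0.049, 1.532, 0.024, 1.141, -0.082], TCP at [0.279, -0.614, 0.253] pointing down, gripper open.
Joint ranges: [-2.59, 2.59], [-0.33, 1.99], [-1.39, 1.29], [0.1, 2.45], [-1.04, 4.18], [0.21, 1.99], [-2.66, 2.66]. Speed limits (rad/s): [2.57, 2.57, 3.14, 3.14, 3.14, 3.14, 3.14].

### API

Orientations are given as [roll, pitch, yaw] about the fixed x, y, z axes, in that order (R = Rz(yaw) Ry(pitch) Rx(roll)).
In Python, from bench import arm gives the robot as it stands. The module is installed in compiled form; this text tells all that it offers.
- The arm moves only by the tool step_arm, never from a script. Its argument "motion" is a list that holds one entry, the list of rows, each a list of 5 numbers: the shift along the tool's x, y, z normalised to -1 to 1, where 1 is 25 cm, then the turn about the tool's z normalised to -1 to 1, where 1 is 0.5 rad, then the opening, from -1 (shut) to 1 (fully open). In form: [[[dx, dy, dz, yaw, gripper], ...]]. A call has 1 to 20 rows; each row is the pose to reach, as a shift and turn from the pose commanded when the call began, along the tool's axes at that moment; what a row does not reach only later rows make up. A row lasts 1/10 s, in which the tool goes at most 50 mm and 8.59 degrees, less where a joint would pass 70% of its speed; a pose out of reach is approached as far as the arm can. A call with a number of a shift or a turn outside -1 to 1 is refused whole. A call with a gripper value outside its range is refused whole. The fingers move at their own pace and stop on an object; "grip_force" is the grip in N (left out, the last holds). Time passes only in rows, so rows that repeat a pose let the fingers close. It gives the time, the measured TCP pose, the force and the opening at its end, in the units of the state.
- arm.observe(): the state, without advancing time (a new reading comes with each control period).
- arm.get_image(name): name is "scene" or "top" or "wrist"; returns the picture (420x560x3 uint8, blue, green, red); there is no depth.
- arm.camera_model(name): a dict with "mtx" (3x3 intrinsics, pixels), "dist_coeffs" ([k1, k2, p1, p2, k3] as OpenCV has them; the pictures are not rectified), "R" (3x3) and "t" (3): a world point X has camera coordinates R X + t. Camera axes: x right, y down, z forward; pixel columns grow to the right and rows downward; lengths in m; the calibration is good to about 2 mm. A picture is of the moment at which its call begins: read the wrist's pose just before it. camera_model takes no time and is no camera call; for the wrist camera it gives the pose at the moment of the call.
- arm.finish_job(): hands the job in, once; it reports no verdict.
The state is a dict: "t": time; "qpos": joint angles; "joint_velocities": joint speeds; "tau": joint torques, N m; "ee_pos": TCP position; "tool_rot": TCP orientation; "wrist_force": force on the tool from outside, world axes, zero at the start; "wrist_torque": the same for the moment, N m; "gripper_width": opening from 0.0 (shut) to 1.0 (fully open).
Only numpy, scipy, OpenCV 4.12 (cv2) and the standard library are available. Lean on these libraries where they do the work, as an engineer would, in place of code of your own. Each camera call takes 0.05 s, during which the arm holds its last target. There are 200 camera calls.

### The job

The welded T bracket in the bench vise is finished: ratchet the support stand up until its toe is held close under the bracket's free end, and only then pull the vise jaw wide open, lift the bracket out and stand it upright in the middle of the cooling rack as it stood in the vise. Once the bracket is on the rack, lift the stand's red release lever so that the rail drops fully home, and let the lever go back down. Clear every weld clamp off the bench as well, the ones locked shut into the yellow tray and the ones standing open into the blue tray, and leave the other things on the bench where they are.

Things in the scene. Friction and masses are not known exactly. Their poses are not given: they have to be found in the camera images.
- vise_bar (a point): gripping point on the vise's upright round steel tommy bar, 150 mm above the bench (bar 15 mm thick, axis vertical, top end 181 mm above the bench). Moves with the jaw. 102 mm in front of the jaw line when shut; the moving jaw's front (188 mm tall) is 56 mm behind the bar
- jaw (a joint): opening of the moving vise jaw, m: 0 = shut on the bracket, 0.045 = fully open. Quick-release slide: pull the bar along the vise's -x with about 9 to 14 N; the slide's friction keeps the jaw where it is left (it creeps shut about 2 mm a minute). A steel lip on the jaw's top holds the bracket's end down (underside 180 mm, top 188 mm above the bench) until the jaw is open by some 10 mm
- bracket: brown T bracket of 6 mm steel flat, on edge, 40 mm tall, 0.44 to 0.6 kg: bar 200 mm long (own y -103 to +97 mm, 6 mm thick along x), cross plate at the +y end (y 97 to 103, 90 mm along x). Origin: underside of the bar at mid-length, z up; its centre of mass is at y = +29 mm, the place to grip. In the vise its axes are the vise's: y below -22 mm is between the jaws, the cross plate over the toe
- seat (a point): where the bracket's origin is in the blue bench vise: level with the vise throat that carries it, 140 mm up, 68 mm from the middle of the jaws (92 mm wide, tops 172 mm up). 'Vise axes' are this point's: x away from the robot to the fixed jaw (the moving jaw opens to -x), y along the jaws to the yellow ratchet stand, z up. Vise and stand are fixed, and placed together from start to start
- lift_bar (a point): middle of the black grip bar on top of the stand's rail: 15 mm round, level, 76 mm long along the vise's y, free all round. Lift it straight up, about 15 N. Moves with the rail; 185 mm above the bench when the rail is home
- toe (a point): top face of the stand's toe, a steel shelf 40 by 54 mm (54 along the vise's y) that carries the bracket's free end; the point is under the cross plate. Moves with the rail
- rail (a joint): height of the stand's toothed rail, m: 0 = fully home (down). A sprung pawl holds it at every 0.012 (within 0.5 mm); a tooth clicks in when lifted about 1 mm past it. It starts on 0, 0.012 or 0.024. At 0.048 the toe is 3 to 4 mm under the bracket, close enough; 0.060 would push the bracket up. With the pawl out it sinks home by its own weight within 1 s
- lever_grip (a point): point on the red round grip (15 mm thick, 62 mm long along the vise's x, from -22 to +40 mm about this point) of the stand's release lever, 74 mm above the bench at rest. Moves with the lever, whose pivot axis runs along the vise's y, level with this point and 108 mm from it towards the vise's +x
- pawl (a joint): angle of the release lever, rad: 0 = down, pawl in the teeth; grows to 0.45 as the grip is lifted. The pawl is clear of the teeth above about 0.2. Takes about 3 N at the grip; springs back down when let go
- rack_top (a point): centre of the top of a low steel cooling rack with cross bars, fixed for the run, 220 mm (its x) by 120 mm (its y), top 25 mm above the bench
- yellow_tray: yellow steel tray fixed to the bench, 120 mm (its x) by 180 mm (its y), walls 3 mm thick and 26 mm high, floor 3 mm. Origin: centre of its underside
- blue_tray: blue steel tray, the same size and origin; for the clamps that stand open
- clamp_1: locking weld clamp lying flat: steel jaws and body, red handles, 0.34 kg, 16 mm thick. Origin: underside below the rivet; x to the jaw tips (+55 mm; handles and screw to -115), z up. Grip it across its flat-sided body, 30 mm wide along y, 36 long (x -22 to +14). 38 mm across the shut handles; when open a handle on the +y and a jaw on the -y side stand out, 76 mm in all. None if absent
- jaw_1 (a joint): hinge of clamp_1's moving jaw, rad: about 0 = locked shut, tips together; about 0.42 = unlocked and sprung open, tips some 20 mm apart. Without meaning if the clamp is absent
- clamp_2: locking weld clamp 2, the same make and axes as clamp_1. None if absent
- jaw_2 (a joint): hinge of the moving jaw of clamp_2, as jaw_1
- clamp_3: locking weld clamp 3, the same make and axes as clamp_1. None if absent
- jaw_3 (a joint): hinge of the moving jaw of clamp_3, as jaw_1
- clamp_4: locking weld clamp 4, the same make and axes as clamp_1. None if absent
- jaw_4 (a joint): hinge of the moving jaw of clamp_4, as jaw_1
- hammer: hammer with a wooden handle; lies about, leave it alone
- magnet: flat red welding magnet, 75 mm; lies about, leave it alone
- clamp_5: locking weld clamp 5, the same make and axes as clamp_1. None if absent
- jaw_5 (a joint): hinge of the moving jaw of clamp_5, as jaw_1
Things that resemble listed ones, but are neither listed nor needed, are in the scene too. Leave any black or pink look-alike of the clamp_3 alone.

How it is judged:
By the outcome, as a careful person would: the job done as asked, in the order asked, and still so for the second after the job is handed in, with the robot touching nothing.
Of clamp_1, clamp_2, clamp_3, clamp_4, clamp_5 only 3 to 5 are there at a start; the rules pass over those that are not, and their reading is None.
At some moment in a run one of clamp_1, clamp_2, clamp_3, clamp_4, clamp_5 may be knocked a few centimetres aside while the robot is not near it.
Once in a run the grip may slacken for a moment while it holds something.
It also fails if it takes over 210 s, if anything falls off the work surface, if the arm or the gripper's body presses on something with over 40 N, if the wrist force passes 120 N, or if a joint passes its speed limit or range.

## Working session

There is one attempt and no reset: what is moved stays moved. The work goes in short steps, Python scripts to look and compute and a tool call to move; the robot and the scene stay as the last step left them, time stands still between calls to the robot, and variables do not carry over. Pictures are saved under pics/ and viewed, on a budget of 18 in all, crops included, one or two more only if the job needs it, and the job is handed in when it is done.

Besides the shell and the picture viewer there is one more tool, called after "Call:" in YAML: its name, and indented under it one key for each argument. step_arm: Moves the arm, as the interface text tells. Its arguments: {"type":"object","properties":{"motion":{"type":"array","items":{"type":"array","items":{"type":"array","items":{"type":"number"}}}},"grip_force":{"type":"number"}},"required":["motion"]}

```bash
mkdir -p pics; cat > h.py <<'E'
import numpy as np, cv2
from bench import arm
def snap(n,f):
    m=arm.camera_model(n); im=np.array(arm.get_image(n)); cv2.imwrite('pics/%s.png'%f,im)
    np.savez('pics/%s.npz'%f,**{k:np.array(v) for k,v in m.items()}); return im,m
def load(f): return cv2.imread('pics/%s.png'%f), dict(np.load('pics/%s.npz'%f))
def ray(m,uv):
    p=cv2.undistortPoints(np.array([[uv]],float),np.array(m['mtx']),np.array(m['dist_coeffs']))[0,0]
    R=np.array(m['R']);t=np.array(m['t'])
    return -R.T@t, R.T@np.array([p[0],p[1],1.])
def onz(m,uv,z):
    c,d=ray(m,uv); return c+d*(z-c[2])/d[2]
def tri(l):
    A=np.zeros((3,3));b=np.zeros(3)
    for m,uv in l:
        c,d=ray(m,uv);d=d/np.linalg.norm(d);P=np.eye(3)-np.outer(d,d);A+=P;b+=P@c
    return np.linalg.solve(A,b)
def proj(m,X):
    R=np.array(m['R']);return cv2.projectPoints(np.array([X],float),cv2.Rodrigues(R)[0],np.array(m['t'],float),np.array(m['mtx']),np.array(m['dist_coeffs']))[0][0,0]
E
python3 - <<'E'
from h import *
o=arm.observe(); print({k:np.round(v,3) for k,v in o.items()})
for n in ['top','scene']:
    im,m=snap(n,n+'0'); print(n,-np.array(m['R']).T@np.array(m['t']),np.array(m['mtx'])[0,0])
    cv2.imwrite('pics/%s0b.png'%n,cv2.resize(im,(800,600),interpolation=cv2.INTER_CUBIC))
E
```

```text
{'t': np.float64(0.0), 'qpos': array([ 1.115,  0.469, -0.049,  1.534,  0.024,  1.141, -0.082]), 'joint_velocities': array([ 0.001,  0.   , -0.   ,  0.001, -0.001,  0.001, -0.002]), 'tau': array([ 0.0000e+00, -5.1031e+01, -4.6000e-02, -2.3771e+01,  1.1000e-02,
        7.0000e-03, -0.0000e+00]), 'ee_pos': array([ 0.279, -0.614,  0.252]), 'tool_rot': array([ 3.142e+00,  2.000e-03, -1.144e+00]), 'wrist_force': array([ 1.194, -0.109,  0.576]), 'wrist_torque': array([0.02 , 0.065, 0.006]), 'gripper_width': np.float64(1.003)}
top [0.27848214 0.09589342 1.59712146] 480.36879155639247
scene [0.97153811 0.56932964 1.14828928] 389.59211317709475
```

View pics/top0b.png

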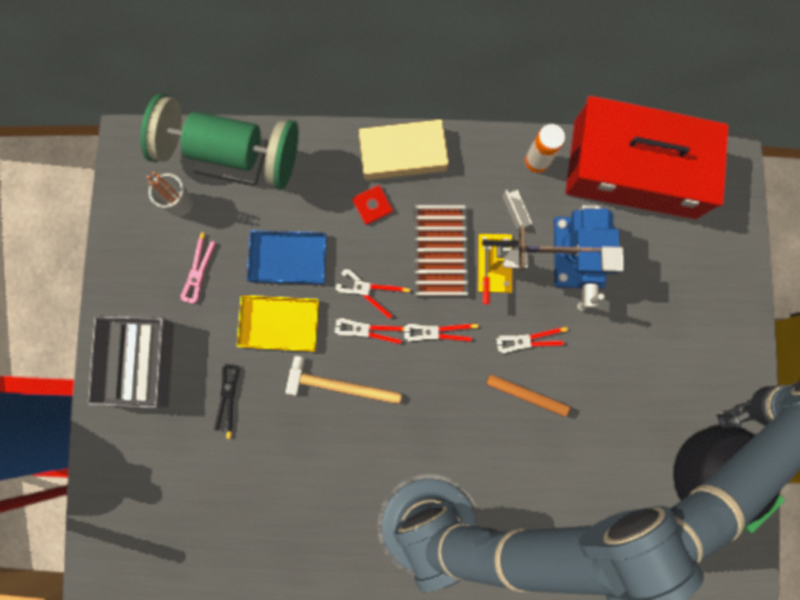

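View pics/scene0b.png

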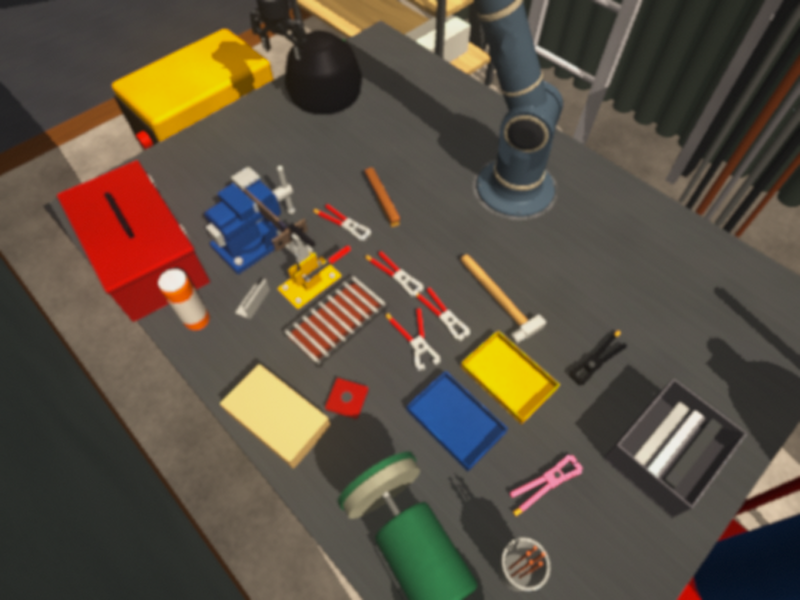

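The top view shows the vise near (590,250), the stand near (495,262), the rack near (441,250), the trays at (287,258) and (278,323), and clamps at (365,290), (370,330), (440,332) and (530,340), all in 800x600 pixels. Next I'll get coarse positions and then look closer.

```bash
python3 - <<'E'
from h import *
im,m=load('top0'); im2,m2=load('scene0')
def P(u,v,z): return np.round(onz(m,(u*.7,v*.7),z),3)
for n,u,v,z in [('plate',522,247,.18),('barend',600,250,.18),('tommytop',592,288,.18),('liftbarL',484,242,.185),('liftbarR',512,240,.185),('lever',487,290,.074),('rack',441,250,.025),('rTL',417,206,.025),('rTR',465,206,.025),('rBL',417,296,.025),('rBR',467,296,.025)]:
    print(n,P(u,v,z))
hsv=cv2.cvtColor(im,cv2.COLOR_BGR2HSV)
for n,lo,hi in [('blue',(100,120,50),(125,255,255)),('yel',(22,150,80),(32,255,255))]:
    k=cv2.inRange(hsv,lo,hi)
    for c in cv2.findContours(k,0,2)[0]:
        if cv2.contourArea(c)>800:
            r=cv2.minAreaRect(c); b=cv2.boxPoints(r)
            w=np.array([onz(m,p,.026) for p in b]); print(n,np.round(w.mean(0),3),np.round(w[:,:2],3).tolist())
# clamps: red handles+white body
k=cv2.inRange(hsv,(0,150,90),(6,255,255))|cv2.inRange(hsv,(174,150,90),(180,255,255))
for c in cv2.findContours(k,0,2)[0]:
    if cv2.contourArea(c)>15:
        r=cv2.minAreaRect(c); print('red',np.round(r[0],0),np.round(r[1],1),np.round(onz(m,r[0],.01),3))
E
```

```text
plate [ 0.609 -0.179  0.18 ]
barend [ 0.608 -0.349  0.18 ]
tommytop [ 0.525 -0.33   0.18 ]
liftbarL [ 0.617 -0.097  0.185]
liftbarR [ 0.623 -0.157  0.185]
lever [ 0.532 -0.12   0.074]
rack [ 0.633 -0.018  0.025]
rTL [0.738 0.041 0.025]
rTR [ 0.742 -0.073  0.025]
rBL [0.522 0.036 0.025]
rBR [ 0.525 -0.08   0.025]
blue [0.167 0.924 0.026] [[0.259, 1.019], [0.268, 0.844], [0.077, 0.831], [0.065, 1.004]]
blue [0.607 0.344 0.026] [[0.547, 0.432], [0.669, 0.435], [0.668, 0.256], [0.546, 0.255]]
blue [ 0.699 -0.365  0.026] [[0.742, -0.288], [0.748, -0.443], [0.656, -0.44], [0.651, -0.287]]
yel [0.451 0.357 0.026] [[0.392, 0.45], [0.515, 0.45], [0.509, 0.264], [0.387, 0.266]]
red [ 36. 330.] [ 5. 22.] [0.084 0.882 0.01 ]
red [ 25. 270.] [51.4 12. ] [0.284 0.935 0.01 ]
red [383. 240.] [ 3.2 22. ] [ 0.421 -0.271  0.01 ]
red [318. 236.] [21.5  3.6] [ 0.43  -0.054  0.01 ]
red [269. 236.] [22.5  3.4] [0.424 0.11  0.01 ]
red [381. 233.] [ 3.4 20.9] [ 0.444 -0.265  0.01 ]
red [270. 230.] [ 3. 21.] [0.447 0.109 0.01 ]
red [318. 229.] [ 3.4 21.2] [ 0.453 -0.051  0.01 ]
red [264. 214.] [24.3  3.5] [0.5   0.128 0.01 ]
red [270. 201.] [21.2  3.5] [0.543 0.111 0.01 ]
red [340. 203.] [ 4. 18.] [ 0.543 -0.126  0.01 ]
red [260. 143.] [21.5 22.4] [0.744 0.148 0.01 ]
red [454. 106.] [110.4  70.2] [ 0.904 -0.537  0.01 ]
```

```bash
python3 - <<'E'
from h import *
im,m=load('top0')
a=cv2.resize(im[180:265,225:405],None,fx=4.4,fy=4.4,interpolation=cv2.INTER_CUBIC)
cv2.imwrite('pics/cl.png',a)
m=arm.camera_model('wrist');R=np.array(m['R']);o=arm.observe()
print(-R.T@m['t'],R[2],m['mtx'],m['dist_coeffs'],o['ee_pos'])
E
```

```text
[ 0.34551768 -0.58385809  0.37353733] [-0.26273622 -0.11744729 -0.95769296] [[338.43450724   0.         281.61056572]
 [  0.         338.43450724 210.654182  ]
 [  0.           0.           1.        ]] [-0.04655537  0.          0.          0.          0.        ] [ 0.279236   -0.61400776  0.25235251]
```

View pics/cl.png

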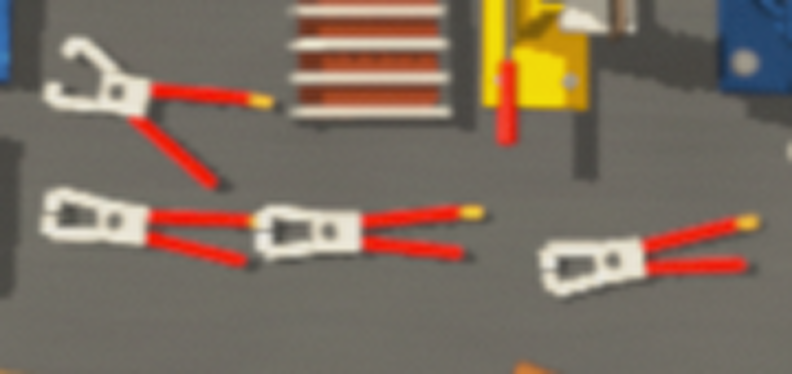

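The crop shows four clamps. One is open, with its rivet at crop (117,92). Three are shut, with rivets at (113,220), (328,232) and (612,260). I'll move the wrist camera over the vise.

Call:
step_arm:
  motion:
    - [[-0.8,-1,-0.7,1,1],[-0.8,-1,-0.7,1,1],[-0.8,-1,-0.7,1,1],[-0.8,-1,-0.7,1,1],[-0.8,-1,-0.7,1,1],[-0.8,-1,-0.7,1,1],[-0.8,-1,-0.7,1,1],[-0.8,-1,-0.7,1,1],[-0.8,-1,-0.7,1,1],[-0.8,-1,-0.7,1,1]]

```text
t: 1.1
ee_pos: [0.4231, -0.3301, 0.4273]
tool_rot: [3.14, -0.0, -1.646]
wrist_force: [0.3, -0.5, -0.2]
gripper_width: 1.0
```

```bash
cat >> h.py <<'E'
def go(*targets):
    """targets (x,y,z,yaw) -> rows relative to the present pose"""
    o=arm.observe(); p=np.array(o['ee_pos']); yaw=o['tool_rot'][2]
    from scipy.spatial.transform import Rotation as Ro
    T=Ro.from_euler('xyz',o['tool_rot']).as_matrix()
    T=Ro.from_euler('xyz',[np.pi,0,yaw]).as_matrix()
    print('at',np.round(p,4),'yaw',round(float(yaw),3),'t',round(float(o['t']),1),'F',np.round(o['wrist_force'],1),'w',round(float(o['gripper_width']),3))
    for t in targets:
        d=T.T@(np.array(t[:3])-p)/.25; dy=(t[3]-yaw+np.pi/2)%np.pi-np.pi/2
        print(t,'->',np.round(d,3).tolist(),round(float(-dy/.5),3))
E
python3 -c "
from h import *
go((.53,-.2,.43,0),(.53,-.2,.43,0))"
```

```text
at [ 0.4231 -0.3301  0.4273] yaw -1.646 t 1.1 F [ 0.3 -0.5 -0.2] w 1.0
(0.53, -0.2, 0.43, 0) -> [-0.551, -0.387, -0.011] 2.992
(0.53, -0.2, 0.43, 0) -> [-0.551, -0.387, -0.011] 2.992
```

Call:
step_arm:
  motion:
    - [[-0.55,-0.38,0,-1,1],[-0.55,-0.38,0,-1,1],[-0.55,-0.38,0,-1,1],[-0.55,-0.38,0,-1,1],[-0.55,-0.38,0,-1,1]]

```text
t: 1.6
ee_pos: [0.5297, -0.1979, 0.4263]
tool_rot: [3.14, 0.003, -1.141]
wrist_force: [-0.1, -1.3, -0.6]
gripper_width: 1.001
```

Call:
step_arm:
  motion:
    - [[0,0,0,-1,1],[0,0,0,-1,1],[0,0,0,-1,1],[0,0,0,-1,1]]

```text
t: 2.0
ee_pos: [0.5273, -0.2028, 0.4272]
tool_rot: [3.139, 0.001, -0.648]
wrist_force: [0.3, 0.1, 1.5]
gripper_width: 0.998
```

Call:
step_arm:
  motion:
    - [[0,0,0,-1,1],[0,0,0,-1,1],[0,0,0,-1,1],[0,0,0,-1,1],[0,0,0,-1,1]]

```text
t: 2.5
ee_pos: [0.5274, -0.2024, 0.4273]
tool_rot: [3.14, 0.002, -0.151]
wrist_force: [-0.3, -0.5, -0.1]
gripper_width: 1.0
```

```bash
sed -i 's/dy=(t\[3\]-yaw+np.pi\/2)%np.pi-np.pi\/2/dy=t[3]-yaw/' h.py
python3 - <<'E'
from h import *
go((.53,-.2,.43,0))
im,m=snap('wrist','w1'); cv2.imwrite('pics/w1b.png',cv2.resize(im,(800,600),interpolation=cv2.INTER_CUBIC))
E
```

```text
at [ 0.5274 -0.2024  0.4273] yaw -0.151 t 2.5 F [-0.3 -0.5 -0.1] w 1.0
(0.53, -0.2, 0.43, 0) -> [0.009, -0.011, -0.011] -0.302
```

View pics/w1b.png

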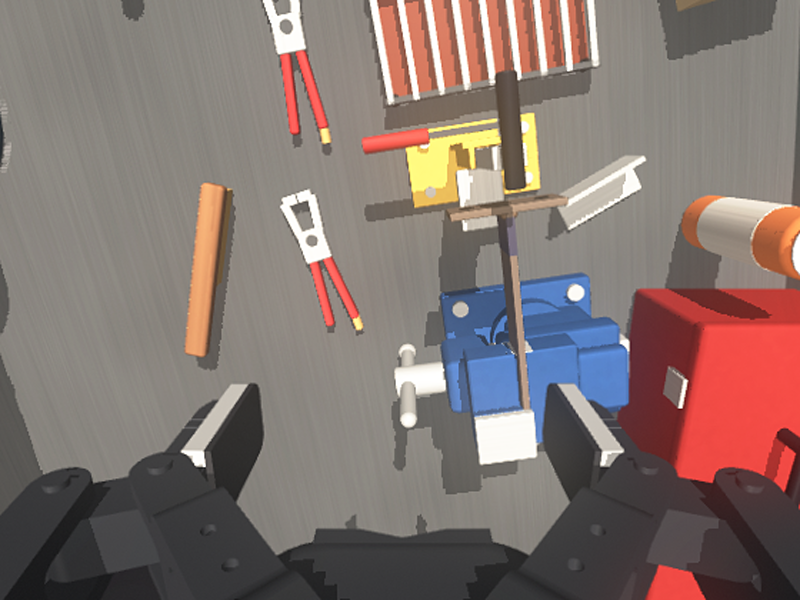

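The wrist view shows the lift bar from (507,72) to (514,188), the lever grip from (365,145) to (428,134), the T plate ends at (450,216) and (565,201), and the tommy bar top at (408,420).

```bash
python3 - <<'E'
from h import *
im,m=load('w1')
W=lambda u,v,z: np.round(onz(m,(u*.7,v*.7),z),4)
print('tommy',W(408,420,.181))
a,b=W(450,214,.18),W(566,199,.18); print('plate',a,b,'yaw',np.arctan2((b-a)[1],(b-a)[0]), np.linalg.norm(b-a))
c,d=W(510,208,.18),W(525,405,.18); print('bar',c,d,'yaw',np.arctan2(-(d-c)[0]*-1,-(d-c)[1]), np.linalg.norm(c-d))
for z in (.185,.197,.209):
    e,f=W(507,72,z),W(515,188,z); print('lift',z,e,f,(e+f)/2,np.linalg.norm(e-f),'yaw',np.arctan2(-(e-f)[0],(e-f)[1]))
g,h_=W(365,145,.074),W(428,134,.074); print('lever',g,h_,np.arctan2((h_-g)[1],(h_-g)[0]),np.linalg.norm(g-h_))
mt=load('top0')[1]
print('lift tri',tri([(m,(507*.7,75*.7)),(mt,(486*.7,242*.7))]),tri([(m,(514*.7,184*.7)),(mt,(510*.7,241*.7))]))
k=[(388,103),(592,66)]
r=[W(u,v,.025) for u,v in k]; print('rack near edge',r,np.linalg.norm(r[0]-r[1]))
print('clampD rivet',W(312,240,.016),'tip',W(295,196,.01),'fork',W(318,258,.016))
E
```

```text
tommy [ 0.5094 -0.3458  0.181 ]
plate [ 0.5667 -0.1772  0.18  ] [ 0.6546 -0.179   0.18  ] yaw -0.020474954024168362 0.08791842810241773
bar [ 0.6121 -0.1795  0.18  ] [ 0.6103 -0.3474  0.18  ] yaw -0.010720256373637212 0.16790964832313834
lift 0.185 [ 0.6179 -0.085   0.185 ] [ 0.6161 -0.1648  0.185 ] [ 0.617  -0.1249  0.185 ] 0.07982029817032757 yaw -0.022552566650304653
lift 0.197 [ 0.6152 -0.0864  0.197 ] [ 0.6135 -0.1636  0.197 ] [ 0.61435 -0.125    0.197  ] 0.07721871534802945 yaw -0.022017167049957796
lift 0.209 [ 0.6126 -0.0879  0.209 ] [ 0.6109 -0.1625  0.209 ] [ 0.61175 -0.1252   0.209  ] 0.07461936745912552 yaw -0.022784260326965594
lever [ 0.5041 -0.1149  0.074 ] [ 0.5639 -0.1141  0.074 ] 0.01337712842943218 0.05980535093116665
lift tri [ 0.60443507 -0.09360199  0.24082308] [ 0.63590645 -0.16759295  0.1065964 ]
rack near edge [array([ 0.5306, -0.0765,  0.025 ]), array([ 0.7383, -0.0714,  0.025 ])] 0.20776260491243365
clampD rivet [ 0.4243 -0.2035  0.016 ] tip [ 0.4144 -0.1538  0.01  ] fork [ 0.4269 -0.2245  0.016 ]
```

Call:
step_arm:
  motion:
    - [[0.3,-0.377,0.39,-0.26,1],[0.3,-0.377,0.39,-0.26,1],[0.3,-0.377,0.39,-0.26,1],[0.3,-0.377,0.39,-0.26,1],[0.3,-0.377,0.39,-0.26,1]]

```text
t: 3.05
ee_pos: [0.6164, -0.1166, 0.3289]
tool_rot: [-3.142, 0.004, -0.015]
wrist_force: [1.1, 0.5, -0.3]
gripper_width: 1.002
```

```bash

python3 - <<'E'
from h import *
go((.614,-.12,.2,-.02))
im,m=snap('wrist','w2'); cv2.imwrite('pics/w2b.png',cv2.resize(im,(800,600),interpolation=cv2.INTER_CUBIC))
E
```

```text
at [ 0.6164 -0.1166  0.3289] yaw -0.015 t 3.0 F [ 1.1  0.5 -0.3] w 1.002
(0.614, -0.12, 0.2, -0.02) -> [-0.009, 0.014, 0.515] 0.011
```

View pics/w2b.png

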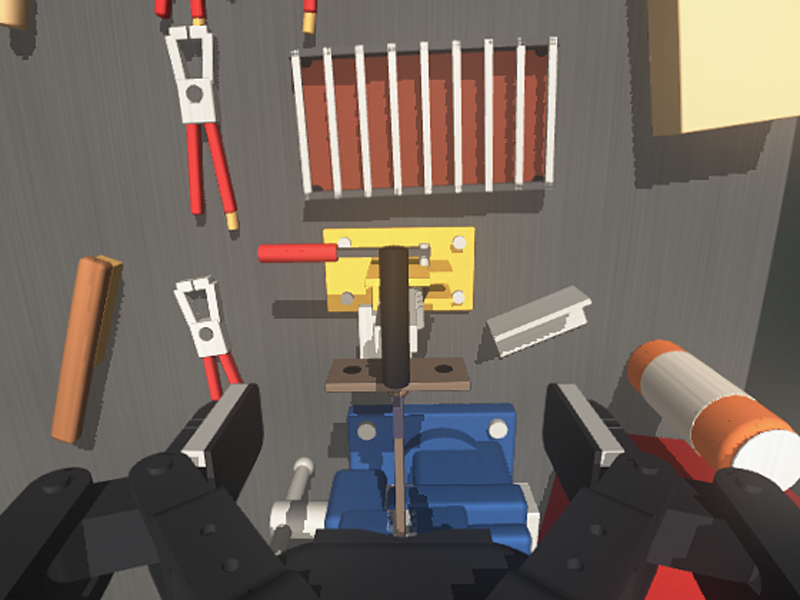

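This view shows the lift bar from (393,246) to (396,388), the rack corners near (293,52), (556,40), (307,196) and (550,187), and the plate's lower edge at (327,390) to (470,389).

```bash

python3 - <<'E'
from h import *
i1,m1=load('w1'); i2,m2=load('w2')
# dark lift bar mask in both
def ends(im,box):
    x0,y0,x1,y1=[int(v*.7) for v in box]; g=im[y0:y1,x0:x1].max(2); k=(g<48).astype(np.uint8)
    n,l,s,c=cv2.connectedComponentsWithStats(k); j=1+np.argmax(s[1:,4]); ys,xs=np.where(l==j)
    r=cv2.minAreaRect(np.c_[xs,ys].astype(np.float32)); pts=cv2.boxPoints(r)+[x0,y0]; pts=pts[np.argsort(pts[:,1])]
    return pts[:2].mean(0),pts[2:].mean(0),r[1]
a=ends(i1,(490,60,530,200)); b=ends(i2,(375,230,415,400)); print(a,b)
for e in (0,1): print(np.round(tri([(m1,a[e]),(m2,b[e])]),4))
W=lambda u,v,z: np.round(onz(m2,(u*.7,v*.7),z),4)
for z in (.185,.197,.209,.221):
    e,f=[onz(m2,b[k],z) for k in (0,1)]; print(z,np.round(e,4),np.round(f,4),np.linalg.norm(e-f))
rc=np.array([W(*p,.025) for p in [(293,52),(556,40),(307,196),(550,187)]]); print('rack',rc,rc.mean(0))
print('plate',W(327,390,.14),W(470,388,.14),W(333,360,.18),W(468,358,.18))
print('lever',W(258,252,.074),W(336,252,.074)); print('tommy',W(303,466,.181))
print('toe?',W(358,312,.13),W(363,355,.13))
E
```

```text
Traceback (most recent call last):
ValueError: attempt to get argmax of an empty sequence
```

```bash

python3 - <<'E'
from h import *
i1,m1=load('w1'); i2,m2=load('w2')
print(i1[84,348:372].max(1),i2[231,264:290].max(1))
def ends(im,box):
    x0,y0,x1,y1=[int(v*.7) for v in box]; g=im[y0:y1,x0:x1].max(2); k=(g<75).astype(np.uint8)
    n,l,s,c=cv2.connectedComponentsWithStats(k); j=1+np.argmax(s[1:,4]); ys,xs=np.where(l==j)
    r=cv2.minAreaRect(np.c_[xs,ys].astype(np.float32)); pts=cv2.boxPoints(r)+[x0,y0]; pts=pts[np.argsort(pts[:,1])]
    return pts[:2].mean(0),pts[2:].mean(0),r[1]
a=ends(i1,(490,60,530,200)); b=ends(i2,(375,230,415,400)); print(a,b)
for e in (0,1): print(np.round(tri([(m1,a[e]),(m2,b[e])]),4))
W=lambda u,v,z: np.round(onz(m2,(u*.7,v*.7),z),4)
for z in (.185,.197,.209,.221):
    e,f=[onz(m2,b[k],z) for k in (0,1)]; print(z,np.round(e,4),np.round(f,4),np.linalg.norm(e-f))
rc=np.array([W(*p,.025) for p in [(293,52),(556,40),(307,196),(550,187)]]); print('rack',rc,rc.mean(0))
print('plate',W(327,390,.14),W(470,388,.14),W(333,360,.18),W(468,358,.18))
print('lever',W(258,252,.074),W(336,252,.074)); print('tommy',W(303,466,.181))
E
```

```text
[165 116  85  90  90  93  95  96  99 100  97  96  93  92  89  80 170 255
 255 255 255 255 255 255] [244 194 142  69  62  66  67  69  70  73  72  72  71  70  69  69  68  67
  68  66  64  55 131 241 239 239]
(array([365., 101.]), array([365., 103.]), (2.0, 0.0)) (array([274., 177.]), array([274., 272.]), (95.0, 24.0))
[ 0.6197 -0.1187  0.1501]
[ 0.6079 -0.1367  0.2632]
0.185 [ 0.6096 -0.095   0.185 ] [ 0.6078 -0.1784  0.185 ] 0.08341508238073843
0.197 [ 0.61   -0.0926  0.197 ] [ 0.6082 -0.1723  0.197 ] 0.07963854627805418
0.209 [ 0.6103 -0.0903  0.209 ] [ 0.6086 -0.1661  0.209 ] 0.07586201017536992
0.221 [ 0.6107 -0.088   0.221 ] [ 0.6091 -0.16    0.221 ] 0.07208547407268567
rack [[ 0.529   0.0398  0.025 ]
 [ 0.7405  0.0457  0.025 ]
 [ 0.5329 -0.075   0.025 ]
 [ 0.7428 -0.0703  0.025 ]] [ 0.6363  -0.01495  0.025  ]
plate [ 0.5603 -0.2019  0.14  ] [ 0.6619 -0.2017  0.14  ] [ 0.5725 -0.1613  0.18  ] [ 0.6544 -0.1611  0.18  ]
lever [ 0.5005 -0.1142  0.074 ] [ 0.5626 -0.1152  0.074 ]
tommy [ 0.5485 -0.2359  0.181 ]
```

The rail looks to be at 0.024 (bar z about 0.209). Gripping the lift bar.

Call:
step_arm:
  motion:
    - [[-0.028,0.022,0.15,0,1],[-0.028,0.022,0.3,0,1],[-0.028,0.022,0.4,0,1],[-0.028,0.022,0.468,0,1],[-0.028,0.022,0.468,0,1],[-0.028,0.022,0.468,0,-1],[-0.028,0.022,0.468,0,-1],[-0.028,0.022,0.468,0,-1],[-0.028,0.022,0.468,0,-1],[-0.028,0.022,0.468,0,-1],[-0.028,0.022,0.468,0,-1],[-0.028,0.022,0.468,0,-1]]
  grip_force: 60

```text
t: 4.3
ee_pos: [0.6115, -0.1217, 0.2148]
tool_rot: [3.141, -0.005, -0.014]
wrist_force: [5.8, -0.7, 1.4]
gripper_width: 0.153
```

```bash

python3 - <<'E'
from h import *
go((.6095,-.122,.238,-.015))
E
```

```text
at [ 0.6115 -0.1217  0.2148] yaw -0.014 t 4.3 F [ 5.8 -0.7  1.4] w 0.153
(0.6095, -0.122, 0.238, -0.015) -> [-0.008, 0.001, -0.093] 0.003
```

Call:
step_arm:
  motion:
    - [[0.008,0,-0.03,0,-1],[0.008,0,-0.05,0,-1],[0.008,0,-0.07,0,-1],[0.008,0,-0.085,0,-1],[0.008,0,-0.095,0,-1],[0.008,0,-0.1,0,-1],[0.008,0,-0.1,0,-1],[0.008,0,-0.1,0,-1]]

```text
t: 5.1
ee_pos: [0.6116, -0.1217, 0.2351]
tool_rot: [-3.141, 0.002, -0.013]
wrist_force: [9.2, -1.3, -15.5]
gripper_width: 0.151
```

```bash

python3 - <<'E'
from h import *
go()
im,m=snap('wrist','w3'); cv2.imwrite('pics/w3b.png',cv2.resize(im,(800,600),interpolation=cv2.INTER_CUBIC))
E
```

```text
at [ 0.6116 -0.1217  0.2351] yaw -0.013 t 5.1 F [  9.2  -1.3 -15.5] w 0.151
```

View pics/w3b.png

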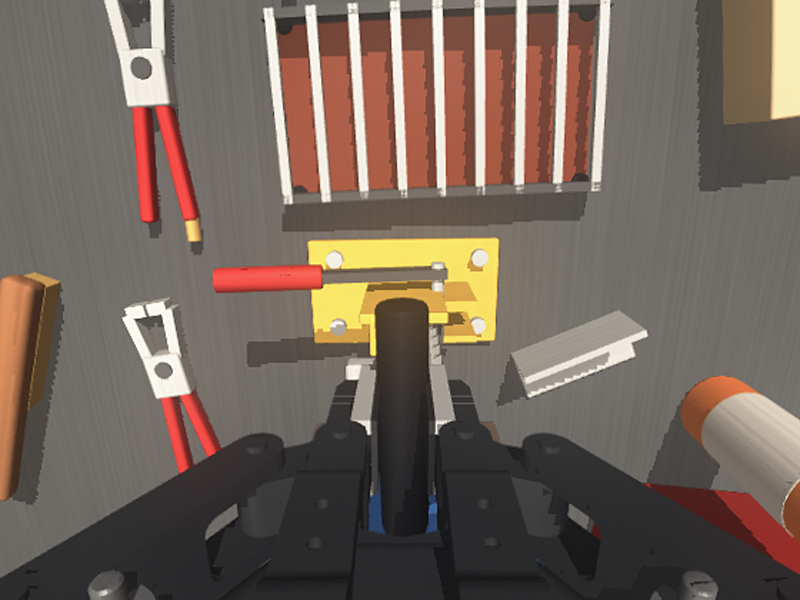

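Call:
step_arm:
  motion:
    - [[-0.008,0,-0.008,0,-1],[-0.008,0,-0.014,0,-1],[-0.008,0,-0.02,0,-1],[-0.008,0,-0.022,0,-1],[-0.008,0,-0.022,0,-1]]

```text
t: 5.65
ee_pos: [0.6115, -0.1217, 0.2425]
tool_rot: [-3.141, -0.004, -0.013]
wrist_force: [11.0, -0.4, -11.7]
gripper_width: 0.151
```

```bash

python3 - <<'E'
from h import *
go()
E
```

```text
at [ 0.6115 -0.1217  0.2425] yaw -0.013 t 5.7 F [ 11.   -0.4 -11.7] w 0.151
```

Call:
step_arm:
  motion:
    - [[0,0,0.008,0,-1],[0,0,0.014,0,-1],[0,0,0.018,0,-1],[0,0,0.018,0,-1],[0,0,0.018,0,-1]]

```text
t: 6.15
ee_pos: [0.6115, -0.1217, 0.2394]
tool_rot: [-3.141, -0.004, -0.013]
wrist_force: [8.4, -1.7, -5.0]
gripper_width: 0.154
```

Call:
step_arm:
  motion:
    - [[0,0,0.01,0,0.2],[0,0,0.01,0,1],[0,0,0.01,0,1],[0,0,0,0,1],[0,0,-0.2,0,1],[0,0,-0.36,0,1],[0,0,-0.36,0,1],[0,0,-0.36,0,1]]

```text
t: 6.95
ee_pos: [0.6099, -0.1215, 0.3311]
tool_rot: [3.141, -0.002, -0.014]
wrist_force: [-0.3, 0.1, 0.6]
gripper_width: 1.001
```

```bash

python3 - <<'E'
from h import *
go()
im,m=snap('wrist','w4'); cv2.imwrite('pics/w4b.png',cv2.resize(im[130:410,180:400],None,fx=2.7,fy=2.1,interpolation=cv2.INTER_CUBIC))
def ends(im,box):
    x0,y0,x1,y1=[int(v*.7) for v in box]; g=im[y0:y1,x0:x1].max(2); k=(g<78).astype(np.uint8)
    n,l,s,c=cv2.connectedComponentsWithStats(k); j=1+np.argmax(s[1:,4]); ys,xs=np.where(l==j)
    return xs.min()+x0,xs.max()+x0,ys.min()+y0,ys.max()+y0
for f in ('w2','w4'):
    im,m=load(f); e=ends(im,(365,200,425,460)); u=(e[0]+e[1])/2
    print(f,e)
    for z in (.209,.221,.233,.245):
        a,b=onz(m,(u,e[2]),z),onz(m,(u,e[3]),z); print(z,np.round(a,4),np.round(b,4),np.linalg.norm(a-b))
E
```

```text
at [ 0.6099 -0.1215  0.3311] yaw -0.014 t 7.0 F [-0.3  0.1  0.6] w 1.001
w2 (np.int64(256), np.int64(286), np.int64(176), np.int64(272))
0.209 [ 0.6082 -0.0895  0.209 ] [ 0.6063 -0.1661  0.209 ] 0.07660084605078545
0.221 [ 0.6086 -0.0872  0.221 ] [ 0.6068 -0.16    0.221 ] 0.07278752947852207
0.233 [ 0.6091 -0.0849  0.233 ] [ 0.6074 -0.1539  0.233 ] 0.06897421290625869
0.245 [ 0.6095 -0.0826  0.245 ] [ 0.6079 -0.1478  0.245 ] 0.06516089633399534
w4 (np.int64(255), np.int64(295), np.int64(170), np.int64(285))
0.209 [ 0.6052 -0.0906  0.209 ] [ 0.6033 -0.1839  0.209 ] 0.09334669132975379
0.221 [ 0.6054 -0.0885  0.221 ] [ 0.6036 -0.1772  0.221 ] 0.08874175844829157
0.233 [ 0.6057 -0.0864  0.233 ] [ 0.604  -0.1705  0.233 ] 0.08413682556682939
0.245 [ 0.6059 -0.0843  0.245 ] [ 0.6043 -0.1638  0.245 ] 0.0795318926853672
```

View pics/w4b.png

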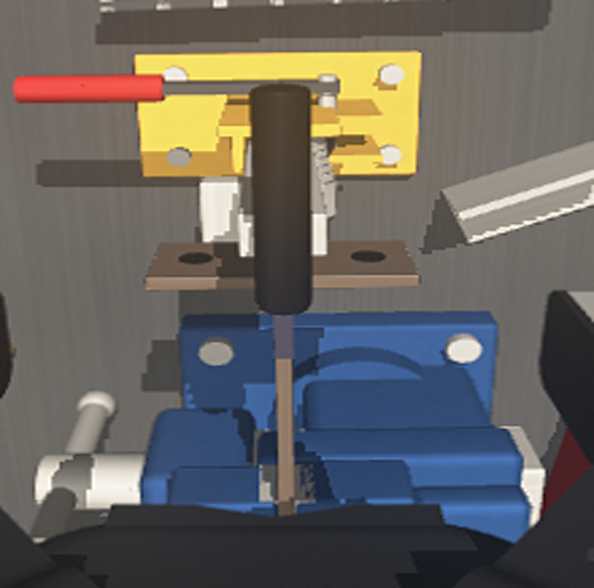

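The image supports the rail holding at about 0.048 (bar z about 0.235). Next, the tommy bar.

Call:
step_arm:
  motion:
    - [[-0.2,0.45,0,0,0.1],[-0.394,0.9,0.05,0,0.1],[-0.394,0.9,0.1,0,0.1],[-0.394,0.9,0.2,0,0.1],[-0.394,0.9,0.2,0,0.1],[-0.394,0.9,0.2,0,0.1],[-0.394,0.9,0.4,0,0.1],[-0.394,0.9,0.55,0,0.1],[-0.394,0.9,0.684,0,0.1],[-0.394,0.9,0.684,0,0.1],[-0.394,0.9,0.684,0,-1],[-0.394,0.9,0.684,0,-1],[-0.394,0.9,0.684,0,-1],[-0.394,0.9,0.684,0,-1],[-0.394,0.9,0.684,0,-1],[-0.394,0.9,0.684,0,-1]]
  grip_force: 60

```text
t: 8.6
ee_pos: [0.5096, -0.3456, 0.1609]
tool_rot: [3.14, -0.004, -0.014]
wrist_force: [1.1, 0.8, 6.0]
gripper_width: 0.157
```

Call:
step_arm:
  motion:
    - [[-0.03,0,0,0,-1],[-0.06,0,0,0,-1],[-0.09,0,0,0,-1],[-0.12,0,0,0,-1],[-0.15,0,0,0,-1],[-0.17,0,0,0,-1],[-0.18,0,0,0,-1],[-0.186,0,0,0,-1],[-0.186,0,0,0,-1],[-0.186,0,0,0,-1]]

```text
t: 9.6
ee_pos: [0.4658, -0.3456, 0.161]
tool_rot: [3.138, -0.01, -0.013]
wrist_force: [8.9, -1.3, 0.6]
gripper_width: 0.16
```

```bash

python3 - <<'E'
from h import *
go()
E
```

```text
at [ 0.4658 -0.3456  0.161 ] yaw -0.013 t 9.6 F [ 8.9 -1.3  0.6] w 0.16
```

Call:
step_arm:
  motion:
    - [[-0.008,0,0,0,-1],[-0.016,0,0,0,-1],[-0.016,0,0,0,-1]]

```text
t: 9.9
ee_pos: [0.4644, -0.3455, 0.161]
tool_rot: [3.137, -0.015, -0.012]
wrist_force: [16.8, -5.0, -10.7]
gripper_width: 0.157
```

Call:
step_arm:
  motion:
    - [[0.008,0,0,0,-0.3],[0.008,0,0,0,0.1],[0.008,0,0,0,0.1],[0.008,0,-0.2,0,0.1],[0.008,0,-0.4,0,0.3],[0.1,0,-0.64,0,1],[0.3,-0.2,-0.64,0,1],[0.57,-0.32,-0.64,0,1],[0.57,-0.32,-0.64,0,1],[0.57,-0.32,-0.64,0,1],[0.57,-0.32,-0.64,0,1]]

```text
t: 11.0
ee_pos: [0.6012, -0.2655, 0.3179]
tool_rot: [-3.141, 0.002, -0.012]
wrist_force: [-0.2, 0.2, -0.7]
gripper_width: 0.997
```

```bash

python3 - <<'E'
from h import *
go((.611,-.25,.17,-.018))
im,m=snap('wrist','w5'); cv2.imwrite('pics/w5b.png',cv2.resize(im,(800,600),interpolation=cv2.INTER_CUBIC))
E
```

```text
at [ 0.6012 -0.2655  0.3179] yaw -0.012 t 11.0 F [-0.2  0.2 -0.7] w 0.997
(0.611, -0.25, 0.17, -0.018) -> [0.038, -0.062, 0.592] 0.012
```

View pics/w5b.png

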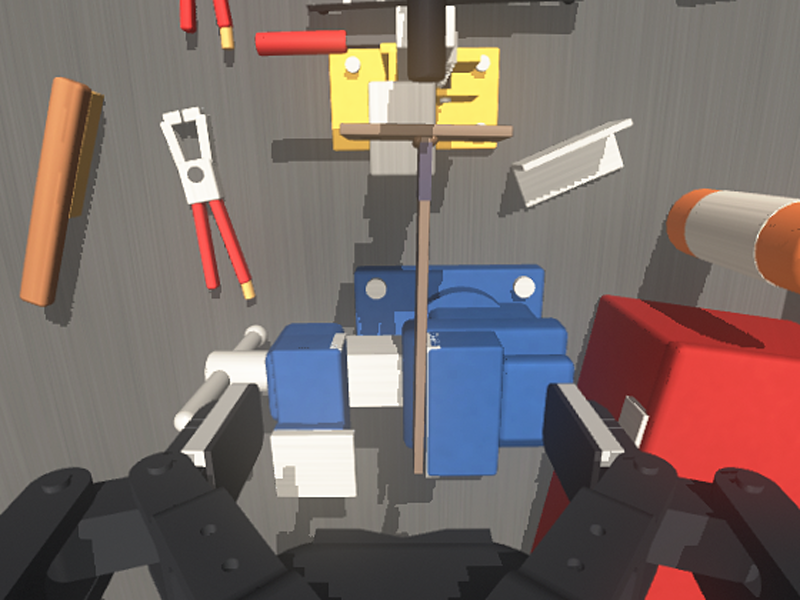

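The jaw is wide open. The bracket stands with its bar top from (425,138) to (419,472), and the cross plate at (340–512,130) sits over the toe.

```bash

python3 - <<'E'
from h import *
im,m=load('w5')
W=lambda u,v,z: np.round(onz(m,(u*.7,v*.7),z),4)
a,b=W(425.5,137,.18),W(419,471,.18); print(a,b,np.linalg.norm(a-b),np.arctan2((a-b)[0]*-1,(a-b)[1]))
p,q=W(340,126,.18),W(512,126,.18); print('plate',p,q,np.linalg.norm(p-q),np.arctan2((q-p)[1],(q-p)[0]))
end=b; d=(a-b)/np.linalg.norm(a-b); g=end+d*.132; print('grip',g); print('origin',end+d*.103)
go((g[0],g[1],.165,-.015))
E
```

```text
[ 0.6133 -0.1828  0.18  ] [ 0.6095 -0.3819  0.18  ] 0.19913625988252368 -0.019083569516863075
plate [ 0.5699 -0.1768  0.18  ] [ 0.6573 -0.1778  0.18  ] 0.0874057206365808 -0.011441148356147832
grip [ 0.61201888 -0.24992404  0.18      ]
origin [ 0.61146549 -0.27891875  0.18      ]
at [ 0.6002 -0.2671  0.3181] yaw -0.014 t 11.1 F [ 0.  -0.3 -0.3] w 1.002
(np.float64(0.6120188782811121), np.float64(-0.24992403532383278), 0.165, -0.015) -> [0.046, -0.069, 0.612] 0.001
```

Call:
step_arm:
  motion:
    - [[0.046,-0.069,0.15,0.008,0.4],[0.046,-0.069,0.35,0.008,0.0],[0.046,-0.069,0.5,0.008,0.0],[0.046,-0.069,0.612,0.008,0.0],[0.046,-0.069,0.612,0.008,0.0],[0.046,-0.069,0.612,0.008,-1],[0.046,-0.069,0.612,0.008,-1],[0.046,-0.069,0.612,0.008,-1],[0.046,-0.069,0.612,0.008,-1],[0.046,-0.069,0.612,0.008,-1],[0.046,-0.069,0.612,0.008,-1]]
  grip_force: 110

```text
t: 12.15
ee_pos: [0.6133, -0.2503, 0.1685]
tool_rot: [3.14, -0.002, -0.02]
wrist_force: [-2.4, 0.6, 7.2]
gripper_width: 0.054
```

```bash

python3 -c "
from h import *
go()"
```

```text
at [ 0.6133 -0.2503  0.1685] yaw -0.02 t 12.2 F [-2.4  0.6  7.2] w 0.054
```

Call:
step_arm:
  motion:
    - [[0,0,-0.04,0,-1],[0,0,-0.08,0,-1],[0,0,-0.16,0,-1],[0,0,-0.28,0,-1],[0,0,-0.4,0,-1],[0,0,-0.52,0,-1],[0,0,-0.6,0,-1],[0,0,-0.6,0,-1],[0,0,-0.6,0,-1]]

```text
t: 13.05
ee_pos: [0.6126, -0.2491, 0.3154]
tool_rot: [-3.141, 0.001, -0.018]
wrist_force: [-0.4, -0.4, -5.0]
gripper_width: 0.052
```

```bash

python3 - <<'E'
from h import *
go((.665,-.015,.33,-1.545))
for f,b in (('w2',(280,30,570,205)),('w3',(255,0,620,206))):
    im,m=load(f); x0,y0,x1,y1=[int(v*.7) for v in b]
    k=(im[y0:y1,x0:x1].min(2)>165).astype(np.uint8)
    n,l,s,c=cv2.connectedComponentsWithStats(k)
    cs=[]
    for j in range(1,n):
        if s[j,4]>120:
            ys,xs=np.where(l==j); w=np.array([onz(m,(x+x0,y+y0),.025)[:2] for x,y in zip(xs,ys)],np.float32)
            r=cv2.minAreaRect(w); lo=w[w[:,1].argmin()];hi=w[w[:,1].argmax()]; cs.append(np.r_[r[0],sorted(r[1]),w[:,1].min(),w[:,1].max()])
    cs=np.array(sorted(map(tuple,cs))); print(f);print(np.round(cs,4)); print('mean',cs[:,:2].mean(0),np.polyfit(cs[:,0],cs[:,1],1))
E
```

```text
at [ 0.6126 -0.2491  0.3154] yaw -0.018 t 13.1 F [-0.4 -0.4 -5. ] w 0.052
(0.665, -0.015, 0.33, -1.545) -> [0.193, -0.94, -0.059] 3.055
w2
[[ 0.5316 -0.0171  0.0063  0.1104 -0.0723  0.038 ]
 [ 0.5577 -0.0162  0.0064  0.118  -0.0752  0.0427]
 [ 0.5838 -0.0162  0.0064  0.1191 -0.0757  0.0432]
 [ 0.6095 -0.0145  0.006   0.1187 -0.0737  0.0448]
 [ 0.6356 -0.0143  0.0059  0.1197 -0.0741  0.0455]
 [ 0.6613 -0.0135  0.0058  0.1195 -0.0732  0.0462]
 [ 0.6874 -0.0127  0.0059  0.1196 -0.0724  0.047 ]
 [ 0.7135 -0.012   0.0061  0.1093 -0.0666  0.0426]
 [ 0.7396 -0.0089  0.0064  0.1137 -0.0656  0.0478]]
mean [ 0.63556351 -0.01393388] [ 0.03435132 -0.03576632]
w3
[[ 0.5317 -0.0174  0.0064  0.1199 -0.0773  0.0425]
 [ 0.5577 -0.0163  0.0063  0.1194 -0.0759  0.0434]
 [ 0.5836 -0.013   0.0063  0.1136 -0.0697  0.0437]
 [ 0.6097 -0.0146  0.0061  0.1187 -0.0738  0.0448]
 [ 0.6357 -0.0144  0.0061  0.1179 -0.0732  0.0445]
 [ 0.6618 -0.0141  0.0063  0.1171 -0.0726  0.0443]
 [ 0.6876 -0.0115  0.0064  0.1115 -0.0672  0.0442]
 [ 0.7136 -0.0111  0.0063  0.1107 -0.0664  0.0442]
 [ 0.7397 -0.0134  0.0064  0.1158 -0.0713  0.0444]]
mean [ 0.63567299 -0.01397169] [ 0.02249697 -0.02827241]
```

Call:
step_arm:
  motion:
    - [[0.03,-0.1,0,0,-1],[0.05,-0.22,0,0.1,-1],[0.08,-0.35,0,0.25,-1],[0.11,-0.48,0,0.4,-1],[0.14,-0.61,0,0.55,-1],[0.17,-0.74,0,0.7,-1],[0.19,-0.87,0,0.85,-1],[0.203,-0.945,0,1,-1],[0.203,-0.945,0,1,-1]]

```text
t: 13.95
ee_pos: [0.6671, -0.0086, 0.3133]
tool_rot: [-3.141, 0.005, -0.511]
wrist_force: [0.4, -0.1, -4.9]
gripper_width: 0.047
```

Call:
step_arm:
  motion:
    - [[0,0,0,0.2,-1],[0,0,0,0.4,-1],[0,0,0,0.6,-1],[0,0,0,0.8,-1],[0,0,0,1,-1],[0,0,0,1,-1]]

```text
t: 14.55
ee_pos: [0.6671, -0.0154, 0.3139]
tool_rot: [3.138, 0.001, -1.018]
wrist_force: [0.4, 0.4, -4.8]
gripper_width: 0.049
```

Call:
step_arm:
  motion:
    - [[0,0,0.1,0.2,-1],[0,0,0.2,0.4,-1],[0,0,0.3,0.6,-1],[0,0,0.4,0.8,-1],[0,0,0.5,1,-1],[0,0,0.5,1,-1],[0,0,0.5,1,-1]]

```text
t: 15.25
ee_pos: [0.6677, -0.0145, 0.1903]
tool_rot: [3.14, -0.0, -1.515]
wrist_force: [0.3, -0.3, -4.0]
gripper_width: 0.051
```

```bash

python3 - <<'E'
from h import *
go((.6679,-.0137,.0565,-1.545))
im,m=snap('wrist','w6'); cv2.imwrite('pics/w6b.png',cv2.resize(im,(800,600),interpolation=cv2.INTER_CUBIC))
E
```

```text
at [ 0.6677 -0.0145  0.1903] yaw -1.515 t 15.2 F [ 0.3 -0.3 -4. ] w 0.051
(0.6679, -0.0137, 0.0565, -1.545) -> [-0.003, -0.001, 0.535] 0.06
```

View pics/w6b.png

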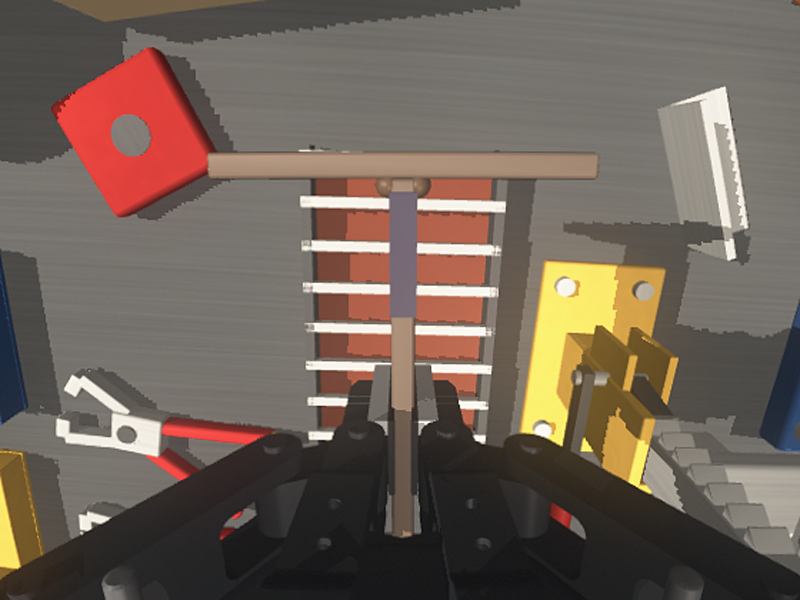

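The bracket hangs level, with its plate at (208–598,165) over the far end of the rack. I'll check the plate offset before lowering.

```bash

python3 - <<'E'
from h import *
im,m=load('w6')
W=lambda u,v,z: np.round(onz(m,(u*.7,v*.7),z),4)
z=.1903-.0285+.04
print(W(208,154,z),W(598,154,z),W(403,154,z),W(403,178,z),W(402,400,z))
go()
E
```

```text
[0.7387 0.0322 0.2018] [ 0.7434 -0.0532  0.2018] [ 0.7408 -0.0105  0.2018] [ 0.7357 -0.0108  0.2018] [ 0.6813 -0.0136  0.2018]
at [ 0.6686 -0.0144  0.1917] yaw -1.515 t 15.3 F [ 0.   0.1 -4.4] w 0.05
```

Call:
step_arm:
  motion:
    - [[0,-0.006,0.12,0.06,-1],[0,-0.006,0.24,0.06,-1],[0,-0.006,0.36,0.06,-1],[0,-0.006,0.44,0.06,-1],[0,-0.006,0.5,0.06,-1],[0,-0.006,0.53,0.06,-1],[0,-0.006,0.54,0.06,-1],[0,-0.006,0.545,0.06,-1],[0,-0.006,0.545,0.06,-1]]

```text
t: 16.2
ee_pos: [0.6704, -0.0141, 0.0573]
tool_rot: [-3.139, -0.0, -1.548]
wrist_force: [-2.7, 0.4, 1.7]
gripper_width: 0.05
```

Call:
step_arm:
  motion:
    - [[0,0,0.006,0,-1],[0,0,0.006,0,-0.85],[0,0,0.006,0,-0.6],[0,0,0.006,0,-0.3],[0,0,0.006,0,-0.1],[0,0,0,0,-0.1],[0,0,-0.1,0,-0.1],[0,0,-0.3,0,0],[0,0,-0.5,0,0],[0,0,-0.7,0,0.5],[0,0,-0.86,0,1],[0,0,-0.86,0,1],[0,0,-0.86,0,1]]

```text
t: 17.5
ee_pos: [0.6697, -0.014, 0.2708]
tool_rot: [-3.139, -0.0, -1.548]
wrist_force: [-0.3, -0.2, -0.5]
gripper_width: 1.003
```

```bash

python3 - <<'E'
from h import *
go((.53,-.115,.2,-1.6))
im,m=snap('wrist','w7'); cv2.imwrite('pics/w7b.png',cv2.resize(im,(800,600),interpolation=cv2.INTER_CUBIC))
E
```

```text
at [ 0.6697 -0.014   0.2708] yaw -1.548 t 17.5 F [-0.3 -0.2 -0.5] w 1.003
(0.53, -0.115, 0.2, -1.6) -> [0.391, 0.568, 0.283] 0.104
```

View pics/w7b.png

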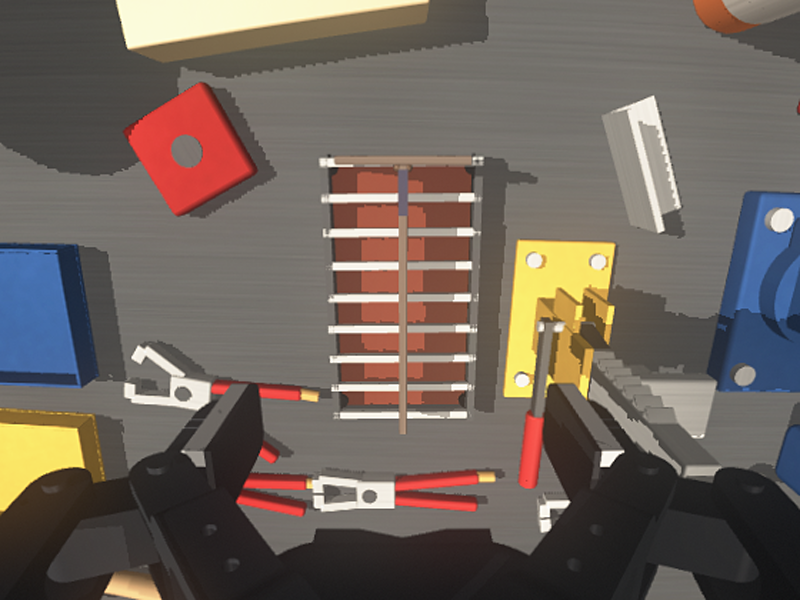

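The bracket stands upright on the rack with its plate on the far end bar at (328–478,161). With the tool at yaw -1.57 the wrist camera would sit close to the rail at the lever, so I'll do the clamps first at yaw 0 and the lever last at yaw +1.57.

Call:
step_arm:
  motion:
    - [[-0.47,0.75,-0.44,-1,1],[-0.47,0.75,-0.44,-1,1],[-0.47,0.75,-0.44,-1,1],[-0.47,0.75,-0.44,-1,1],[-0.47,0.75,-0.44,-1,1],[-0.47,0.75,-0.44,-1,1]]

```text
t: 18.15
ee_pos: [0.4759, 0.1033, 0.3813]
tool_rot: [-3.139, 0.0, -1.04]
wrist_force: [1.0, 0.8, 1.3]
gripper_width: 0.998
```

Call:
step_arm:
  motion:
    - [[0,0,0,-1,1],[0,0,0,-1,1],[0,0,0,-1,1],[0,0,0,-1,1]]

```text
t: 18.55
ee_pos: [0.4791, 0.0984, 0.3773]
tool_rot: [3.139, 0.003, -0.545]
wrist_force: [0.6, 0.1, -0.0]
gripper_width: 0.996
```

Call:
step_arm:
  motion:
    - [[0,0,0,-1,1],[0,0,0,-1,1],[0,0,0,-1,1],[0,0,0,-1,1],[0,0,0,-1,1]]

```text
t: 19.05
ee_pos: [0.4791, 0.0985, 0.3774]
tool_rot: [3.141, 0.004, -0.049]
wrist_force: [-0.7, 1.1, -0.3]
gripper_width: 1.002
```

```bash

python3 - <<'E'
from h import *
go()
im,m=snap('wrist','w8'); cv2.imwrite('pics/w8b.png',cv2.resize(im,(800,600),interpolation=cv2.INTER_CUBIC))
E
```

```text
at [0.4791 0.0985 0.3774] yaw -0.049 t 19.1 F [-0.7  1.1 -0.3] w 1.002
```

View pics/w8b.png

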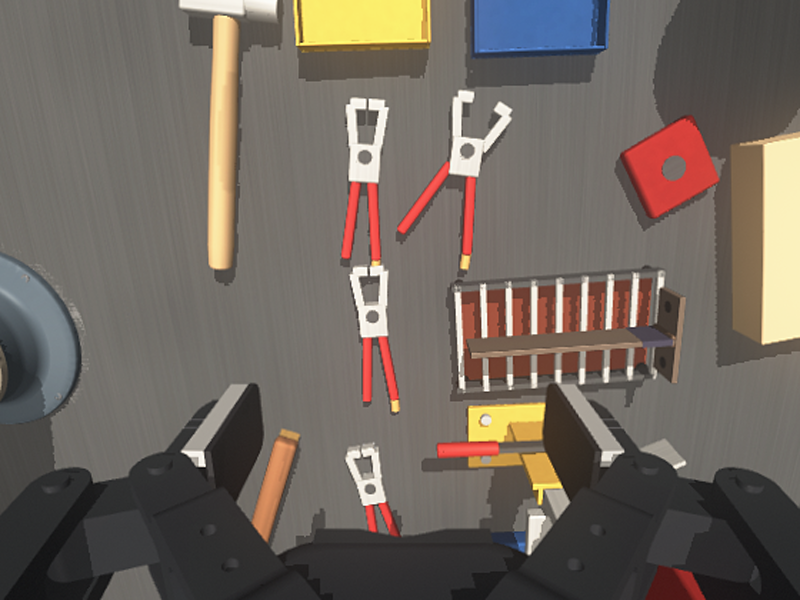

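The wrist view shows the open clamp's rivet at (467,150) and the shut clamps' rivets at (364,157), (372,317) and (370,488). Next I'll get axes from the colour masks.

```bash
cat >> h.py <<'E'
def clamps(f,zr=.016):
    im,m=load(f); hsv=cv2.cvtColor(im,cv2.COLOR_BGR2HSV)
    wm=((im.min(2)>150)).astype(np.uint8); rm=cv2.inRange(hsv,(0,170,120),(6,255,255))|cv2.inRange(hsv,(174,170,120),(180,255,255))
    H=[]
    for name,k,lo in (('white',wm,150),('red',rm,80)):
        n,l,s,c=cv2.connectedComponentsWithStats(k)
        for j in range(1,n):
            if lo<s[j,4]<2500:
                ys,xs=np.where(l==j); w=np.array([onz(m,(x,y),zr)[:2] for x,y in zip(xs,ys)],np.float32)
                r=cv2.minAreaRect(w); cc,ev=np.linalg.eigh(np.cov(w.T)); d=ev[:,1]*np.sign(ev[1,1]); b=cv2.boxPoints(r); e=max([b[1]-b[0],b[2]-b[1]],key=np.linalg.norm); e=e*np.sign(e[1])
                print(name,'px',np.round(c[j]/.7),'xy',np.round(r[0],4),'size',np.round(sorted(r[1]),4),'pca ang %.3f rect ang %.3f'%(np.arctan2(-d[0],d[1]),np.arctan2(-e[0],e[1])))
E
python3 - <<'E'
from h import *
clamps('w8')
m=load('w8')[1]
for n,u,v in [('A',467,150),('B',364.5,157),('C',372.5,316.5),('D',370,488)]: print(n,np.round(onz(m,(u*.7,v*.7),.016),4))
for n,u,v in [('A',467,150),('B',364.5,157),('C',372.5,316.5),('D',370,488)]: pass
mt=load('top0')[1]
for n,u,v in [('A',251.6,200.9),('B',250.7,230),('C',299.5,232.7),('D',364.1,239.1)]: print('top',n,np.round(onz(mt,(u,v),.016),4))
E
```

```text
white px [231.   5.] xy [0.3297 0.3104] size [0.0118 0.0888] pca ang 1.476 rect ang 1.499
white px [218. 146.] xy [0.3041 0.188 ] size [0.0108 0.2353] pca ang -0.177 rect ang -0.177
white px [473. 136.] xy [0.5539 0.1879] size [0.0562 0.0765] pca ang -0.336 rect ang -0.144
white px [365. 140.] xy [0.446  0.1879] size [0.0391 0.0763] pca ang -0.115 rect ang -0.120
white px [371. 301.] xy [0.4391 0.0284] size [0.0383 0.0778] pca ang 0.009 rect ang -0.048
white px [634. 300.] xy [0.7167 0.0161] size [0.0064 0.0585] pca ang 0.029 rect ang 0.031
white px [609. 301.] xy [0.6905 0.015 ] size [0.0063 0.06  ] pca ang 0.025 rect ang 0.030
white px [559. 306.] xy [0.6371 0.0136] size [0.0061 0.0588] pca ang 0.032 rect ang 0.046
white px [584. 303.] xy [0.6643 0.0139] size [0.006  0.0584] pca ang 0.033 rect ang 0.057
white px [483. 310.] xy [0.5576 0.012 ] size [0.006  0.0598] pca ang 0.033 rect ang 0.001
white px [459. 337.] xy [ 0.5324 -0.0218] size [0.0065 0.1121] pca ang 0.031 rect ang 0.031
white px [211. 425.] xy [ 0.2483 -0.1063] size [0.0317 0.1264] pca ang -0.649 rect ang -0.564
white p
[... 783 characters left out ...]
pca ang -0.075 rect ang -0.074
red px [388. 368.] xy [ 0.4546 -0.0493] size [0.0093 0.075 ] pca ang 0.123 rect ang 0.121
red px [466. 449.] xy [ 0.5395 -0.1549] size [0.0192 0.0695] pca ang 1.566 rect ang -1.565
red px [387. 517.] xy [ 0.4429 -0.25  ] size [0.0106 0.0512] pca ang 0.238 rect ang 0.253
red px [371. 518.] xy [ 0.4215 -0.2478] size [0.009  0.0375] pca ang 0.076 rect ang 0.061
red px [690. 584.] xy [ 0.8332 -0.3801] size [0.0151 0.0742] pca ang 0.592 rect ang 0.553
A [0.543  0.1742 0.016 ]
B [0.4445 0.1726 0.016 ]
C [0.4414 0.011  0.016 ]
D [ 0.4237 -0.2038  0.016 ]
top A [0.541 0.171 0.016]
top B [0.4435 0.1708 0.016 ]
top C [0.4387 0.0093 0.016 ]
top D [ 0.4225 -0.206   0.016 ]
```

```bash

python3 -c "
from h import *
go((.5418,.169,.1,-.16),(.5418,.169,.0255,-.16))"
```

```text
at [0.4792 0.0986 0.3778] yaw -0.05 t 19.1 F [-0.2  0.2  0.1] w 1.0
(0.5418, 0.169, 0.1, -0.16) -> [0.236, -0.294, 1.111] 0.221
(0.5418, 0.169, 0.0255, -0.16) -> [0.236, -0.294, 1.409] 0.221
```

Two calls, since the shift is over 1.

Call:
step_arm:
  motion:
    - [[0.236,-0.294,0.2,0.221,0.4],[0.236,-0.294,0.4,0.221,0.4],[0.236,-0.294,0.6,0.221,0.4],[0.236,-0.294,0.8,0.221,0.4],[0.236,-0.294,0.96,0.221,0.4],[0.236,-0.294,1,0.221,0.4],[0.236,-0.294,1,0.221,0.4]]

```text
t: 19.8
ee_pos: [0.5378, 0.1681, 0.1235]
tool_rot: [3.136, 0.012, -0.159]
wrist_force: [-0.2, -1.2, -0.7]
gripper_width: 0.699
```

Call:
step_arm:
  motion:
    - [[0,0,0.15,0,0.4],[0,0,0.28,0,0.4],[0,0,0.36,0,0.4],[0,0,0.4,0,0.4],[0,0,0.408,0,0.4],[0,0,0.408,0,-1],[0,0,0.408,0,-1],[0,0,0.408,0,-1],[0,0,0.408,0,-1],[0,0,0.408,0,-1],[0,0,0.35,0,-1],[0,0,0.2,0,-1],[0,0,0,0,-1],[0,0,0,0,-1]]
  grip_force: 80

```text
t: 21.2
ee_pos: [0.546, 0.1719, 0.1372]
tool_rot: [-3.135, -0.013, -0.159]
wrist_force: [0.9, 1.0, -3.0]
gripper_width: 0.345
```

```bash

python3 -c "
from h import *
go((.613,.369,.13,0),(.613,.369,.03,0))"
```

```text
at [0.546  0.1719 0.1372] yaw -0.159 t 21.2 F [ 0.9  1.  -3. ] w 0.345
(0.613, 0.369, 0.13, 0) -> [0.14, -0.821, 0.029] -0.317
(0.613, 0.369, 0.03, 0) -> [0.14, -0.821, 0.429] -0.317
```

Call:
step_arm:
  motion:
    - [[0.03,-0.15,0,-0.08,-1],[0.06,-0.3,0,-0.16,-1],[0.09,-0.45,0,-0.24,-1],[0.12,-0.6,0,-0.317,-1],[0.14,-0.75,0,-0.317,-1],[0.155,-0.835,0,-0.317,-1],[0.155,-0.835,0.05,-0.317,-1],[0.155,-0.835,0.18,-0.317,-1],[0.155,-0.835,0.3,-0.317,-1],[0.155,-0.835,0.36,-0.317,-1],[0.155,-0.835,0.38,-0.317,-1],[0.155,-0.835,0.38,-0.317,-0.2],[0.155,-0.835,0.38,-0.317,0],[0.155,-0.835,0.38,-0.317,0],[0.155,-0.835,0.3,-0.317,0],[0.155,-0.835,0.1,-0.317,0],[0.155,-0.835,-0.1,-0.317,0.4],[0.155,-0.835,-0.3,-0.317,0.4],[0.155,-0.835,-0.3,-0.317,0.4]]

```text
t: 23.1
ee_pos: [0.6167, 0.3734, 0.216]
tool_rot: [-3.131, -0.016, -0.0]
wrist_force: [0.7, 0.0, 0.6]
gripper_width: 0.7
```

```bash

python3 - <<'E'
from h import *
go((.46,.1,.28,0))
im,m=snap('top','t1')
a=cv2.resize(im[160:290,130:440],(800,336),interpolation=cv2.INTER_CUBIC)
im,m=snap('scene','s1')
b=cv2.resize(im[190:340,200:420],(500,341),interpolation=cv2.INTER_CUBIC)
o=np.zeros((600,800,3),np.uint8); o[:336]=a; o[336:,:387]=cv2.resize(b,(387,264)); cv2.imwrite('pics/t1b.png',o)
E
```

```text
at [0.6167 0.3734 0.216 ] yaw -0.0 t 23.1 F [0.7 0.  0.6] w 0.7
(0.46, 0.1, 0.28, 0) -> [-0.626, 1.094, -0.256] -0.001
```

View pics/t1b.png

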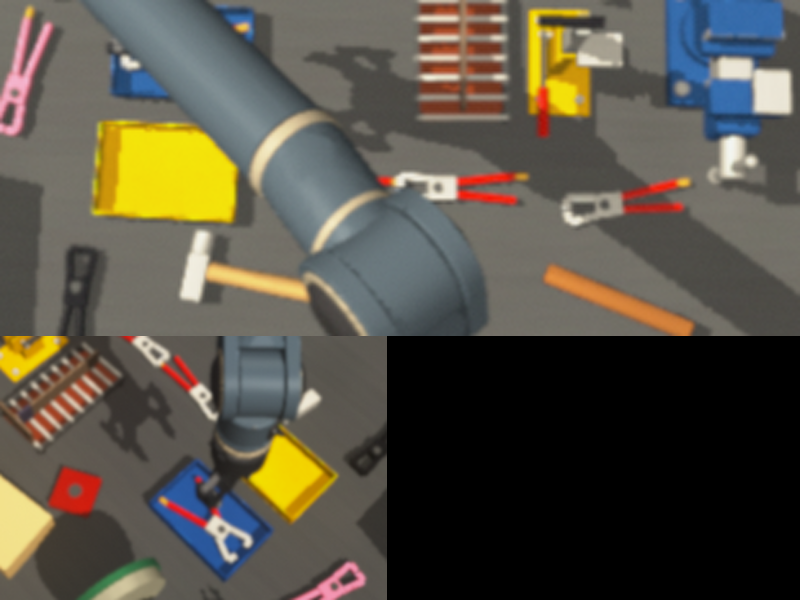

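The open clamp lies in the blue tray and the other clamps look unmoved. Next is B.

Call:
step_arm:
  motion:
    - [[-0.64,1,-0.3,0,0.4],[-0.64,1,-0.3,0,0.4],[-0.64,1,-0.3,0,0.4],[-0.64,1,-0.3,0,0.4],[-0.64,1,-0.3,0,0.4],[-0.64,1,-0.3,0,0.4],[-0.64,1,-0.3,0,0.4],[-0.64,1,-0.3,0,0.4],[-0.64,1,-0.3,0,0.4]]

```text
t: 24.1
ee_pos: [0.4532, 0.1207, 0.2791]
tool_rot: [-3.141, 0.0, 0.001]
wrist_force: [-0.3, 1.3, -0.3]
gripper_width: 0.7
```

```bash
cat >> h.py <<'E'
def rivets(f):
    im,m=load(f); 
    g=im.min(2); k=(g>150).astype(np.uint8); cs,h=cv2.findContours(k,cv2.RETR_CCOMP,2)
    for c,hh in zip(cs,h[0]):
        if hh[3]>=0 and 25<cv2.contourArea(c)<250:
            (u,v),r=cv2.minEnclosingCircle(c)
            if cv2.contourArea(c)>.6*np.pi*r*r: print('rivet px',round(u),round(v),round(r,1),np.round(onz(m,(u,v),.016)[:2],4))
E
python3 - <<'E'
from h import *
go((.4443,.167,.16,-.112))
im,m=snap('wrist','w9')
rivets('w9'); clamps('w9')
E
```

```text
at [0.4532 0.1207 0.2791] yaw 0.001 t 24.1 F [-0.3  1.3 -0.3] w 0.7
(0.4443, 0.167, 0.16, -0.112) -> [-0.035, -0.185, 0.476] 0.226
rivet px 272 263 6.2 [0.4408 0.0109]
rivet px 274 129 6.8 [0.4444 0.1728]
white px [394. 165.] xy [0.4463 0.1877] size [0.0391 0.0763] pca ang -0.116 rect ang -0.118
white px [ 28. 361.] xy [0.1181 0.0209] size [0.0191 0.1088] pca ang 0.142 rect ang 0.105
white px [388. 356.] xy [0.4398 0.0291] size [0.0386 0.0784] pca ang 0.033 rect ang 0.001
white px [674. 370.] xy [0.6922 0.0146] size [0.0071 0.0609] pca ang 0.031 rect ang 0.041
white px [644. 372.] xy [0.6656 0.0133] size [0.0067 0.0606] pca ang 0.031 rect ang 0.030
white px [703. 370.] xy [0.7189 0.0144] size [0.0067 0.0583] pca ang 0.031 rect ang 0.027
white px [493. 405.] xy [ 0.5334 -0.0216] size [0.0066 0.1232] pca ang 0.028 rect ang 0.026
white px [531. 399.] xy [ 0.5658 -0.01  ] size [0.0241 0.1017] pca ang 0.354 rect ang 0.350
white px [555. 369.] xy [0.5856 0.0147] size [0.0072 0.0534] pca ang 0.037 rect ang 0.031
white px [584. 374.] xy [0.6122 0.0117] size [0.0065 0.0592] pca ang 0.032 rect ang 0.033
white px [614. 373.] xy [0.6389 0.0116] size [0.0073 0.0593] pca ang 0.025 rect ang 0.026
white px [272. 407.] xy [ 0.3357 -0.0193] size [0.0218 0.0818] pca ang -0.451 rect ang -0.382
red px [573.  17.] xy [0.5758 0.2937] size [0.0093 0.0239] pca ang -0.447 rect ang -0.368
red px [660.  21.] xy [0.6397 0.2923] size [0.0092 0.028 ] pca ang 0.304 rect ang 0.261
red px [365. 259.] xy [0.422  0.1132] size [0.0016 0.0735] pca ang -0.215 rect ang -0.211
red px [373. 261.] xy [0.4283 0.112 ] size [0.0044 0.0755] pca ang -0.219 rect ang -0.236
red px [401. 263.] xy [0.4518 0.11  ] size [0.0029 0.0734] pca ang -0.023 rect ang -0.025
red px [378. 439.] xy [ 0.4304 -0.0501] size [0.0088 0.075 ] pca ang -0.087 rect ang -0.081
red px [405. 440.] xy [ 0.4543 -0.0493] size [0.0092 0.0744] pca ang 0.111 rect ang 0.122
```

Call:
step_arm:
  motion:
    - [[-0.037,-0.192,0.2,0.23,0.4],[-0.037,-0.192,0.4,0.23,0.4],[-0.037,-0.192,0.6,0.23,0.4],[-0.037,-0.192,0.7,0.23,0.4],[-0.037,-0.192,0.7,0.23,0.4]]

```text
t: 24.65
ee_pos: [0.4399, 0.168, 0.0992]
tool_rot: [3.137, 0.012, -0.112]
wrist_force: [-0.6, -0.4, 0.5]
gripper_width: 0.7
```

Call:
step_arm:
  motion:
    - [[0,0,0.15,0,0.4],[0,0,0.25,0,0.4],[0,0,0.3,0,0.4],[0,0,0.308,0,0.4],[0,0,0.308,0,-1],[0,0,0.308,0,-1],[0,0,0.308,0,-1],[0,0,0.308,0,-1],[0,0,0.308,0,-1],[0,0,0.25,0,-1],[0,0,0.1,0,-1],[0,0,0,0,-1],[0,0,0,0,-1],[0,0,0,0,-1]]
  grip_force: 80

```text
t: 26.05
ee_pos: [0.4438, 0.1674, 0.105]
tool_rot: [-3.141, -0.001, -0.116]
wrist_force: [-1.2, -0.2, -3.7]
gripper_width: 0.317
```

```bash

python3 - <<'E'
from h import *
go((.415,.384,.104,-.01))
im,m=load('top0')
hsv=cv2.cvtColor(im,cv2.COLOR_BGR2HSV);k=cv2.inRange(hsv,(22,150,80),(32,255,255))
for c in cv2.findContours(k,0,2)[0]:
    if cv2.contourArea(c)>800:
        q=cv2.approxPolyDP(cv2.convexHull(c),6,True)[:,0]; print([np.round(onz(m,p,.026)[:2],3).tolist() for p in q])
E
```

```text
at [0.4438 0.1674 0.105 ] yaw -0.116 t 26.1 F [-1.2 -0.2 -3.7] w 0.317
(0.415, 0.384, 0.104, -0.01) -> [-0.214, -0.847, 0.004] -0.211
[[0.508, 0.448], [0.51, 0.271], [0.39, 0.269], [0.395, 0.448]]
```

Call:
step_arm:
  motion:
    - [[-0.04,-0.15,0,-0.05,-1],[-0.08,-0.3,0,-0.1,-1],[-0.12,-0.45,0,-0.15,-1],[-0.16,-0.6,0,-0.2,-1],[-0.2,-0.75,0,-0.211,-1],[-0.214,-0.847,0,-0.211,-1],[-0.214,-0.847,0,-0.211,-1],[-0.214,-0.847,0,-0.211,-1]]

```text
t: 26.85
ee_pos: [0.4138, 0.3834, 0.1026]
tool_rot: [3.138, 0.003, -0.008]
wrist_force: [0.5, -0.5, -3.2]
gripper_width: 0.32
```

```bash

python3 - <<'E'
from h import *
go((.4145,.384,.05,0))
im,m=snap('wrist','w10'); cv2.imwrite('pics/w10b.png',cv2.resize(im,(800,600),interpolation=cv2.INTER_CUBIC))
E
```

```text
at [0.4138 0.3834 0.1026] yaw -0.008 t 26.9 F [ 0.5 -0.5 -3.2] w 0.32
(0.4145, 0.384, 0.05, 0) -> [0.003, -0.002, 0.211] -0.017
```

View pics/w10b.png

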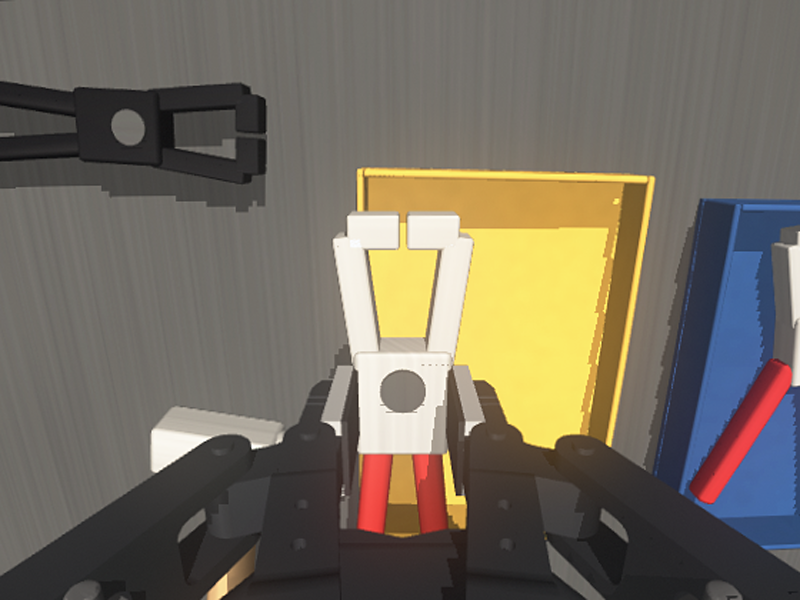

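This view shows the tray's +y rim from (358,171) to (654,179) and the held clamp's tip edge at (348–460,213).

```bash

python3 - <<'E'
from h import *
im,m=load('w10')
W=lambda u,v,z: np.round(onz(m,(u*.7,v*.7),z),4)
print('corners',W(358,170,.026),W(655,178,.026),'right edge',W(613,430,.026))
z=.1026-.0265
for dz in (.008,.016): print('tip',W(404,213,z+dz),'rivet',W(402,391,z+dz),'bodyend',W(402,453,z+dz))
E
```

```text
corners [0.3961 0.4514 0.026 ] [0.5152 0.4478 0.026 ] right edge [0.5117 0.3327 0.026 ]
tip [0.4142 0.441  0.0841] rivet [0.4131 0.3845 0.0841] bodyend [0.4129 0.3614 0.0841]
tip [0.4142 0.4419 0.0921] rivet [0.4131 0.3887 0.0921] bodyend [0.4129 0.3669 0.0921]
```

Call:
step_arm:
  motion:
    - [[0.018,-0.018,0.06,0.044,-1],[0.018,-0.018,0.12,0.044,-1],[0.018,-0.018,0.18,0.044,-1],[0.018,-0.018,0.206,0.044,-1],[0.018,-0.018,0.206,0.044,-1],[0.018,-0.018,0.206,0.044,-0.1],[0.018,-0.018,0.206,0.044,-0.1],[0.018,-0.018,0.206,0.044,-0.1],[0.018,-0.018,0.0,0.044,-0.1],[0.018,-0.018,-0.2,0.044,0.4],[0.018,-0.018,-0.4,0.044,0.4],[0.018,-0.018,-0.4,0.044,0.4]]

```text
t: 28.1
ee_pos: [0.422, 0.3925, 0.2127]
tool_rot: [-3.131, -0.011, -0.032]
wrist_force: [1.4, 1.1, -0.3]
gripper_width: 0.7
```

```bash

python3 - <<'E'
from h import *
go((.4408,.007,.19,.02))
im,m=snap('wrist','w11'); rivets('w11'); clamps('w11',.016)
E
```

```text
at [0.422  0.3925 0.2127] yaw -0.032 t 28.1 F [ 1.4  1.1 -0.3] w 0.7
(0.4408, 0.007, 0.19, 0.02) -> [0.124, 1.539, 0.091] -0.103
rivet px 474 203 8.2 [0.6146 0.3734]
rivet px 276 191 8.4 [0.4187 0.3923]
white px [673.  21.] xy [0.59   0.5449] size [0.0098 0.1099] pca ang 1.286 rect ang 1.290
white px [395. 249.] xy [0.4189 0.4077] size [0.0391 0.0751] pca ang -0.028 rect ang -0.033
white px [679. 269.] xy [0.62   0.3923] size [0.0579 0.0796] pca ang 0.043 rect ang 0.270
white px [272. 384.] xy [0.3309 0.3144] size [0.0755 0.085 ] pca ang 1.516 rect ang -1.000
white px [532. 406.] xy [0.5165 0.2893] size [0.017  0.0656] pca ang 0.440 rect ang 0.367
red px [379. 359.] xy [0.405  0.3309] size [0.0094 0.0764] pca ang -0.138 rect ang -0.132
red px [412. 357.] xy [0.4286 0.33  ] size [0.009  0.0763] pca ang 0.064 rect ang 0.068
red px [629. 362.] xy [0.5861 0.3205] size [0.0098 0.082 ] pca ang -0.362 rect ang -0.374
red px [692. 366.] xy [0.6337 0.3149] size [0.009  0.0762] pca ang 0.253 rect ang 0.249
red px [780. 511.] xy [0.727  0.1763] size [0.0417 0.0445] pca ang 0.878 rect ang 0.235
```

Call:
step_arm:
  motion:
    - [[0.12,1,-0.1,-0.08,0.4],[0.12,1,-0.1,-0.08,0.4],[0.12,1,-0.1,-0.08,0.4],[0.12,1,-0.1,-0.08,0.4],[0.12,1,-0.1,-0.08,0.4],[0.12,1,-0.1,-0.08,0.4],[0.12,1,-0.1,-0.08,0.4],[0.12,1,-0.1,-0.08,0.4]]

```text
t: 28.95
ee_pos: [0.4411, 0.1391, 0.2292]
tool_rot: [-3.141, 0.001, 0.01]
wrist_force: [-0.4, 0.3, -0.6]
gripper_width: 0.701
```

```bash

python3 - <<'E'
from h import *
im,m=snap('wrist','w12'); rivets('w12'); clamps('w12',.016)
go((.4409,.007,.1,.02),(.4409,.007,.026,.02))
E
```

```text
rivet px 281 296 7.1 [0.4409 0.012 ]
white px [401. 401.] xy [0.4402 0.029 ] size [0.0399 0.0804] pca ang 0.028 rect ang 0.010
white px [272. 407.] xy [0.3395 0.0252] size [0.019  0.0725] pca ang -0.438 rect ang -0.373
white px [532. 407.] xy [0.543  0.0278] size [0.0183 0.0712] pca ang 0.465 rect ang 0.403
white px [ 11. 439.] xy [ 0.1176 -0.0157] size [0.0186 0.1207] pca ang -0.231 rect ang -0.257
white px [717. 421.] xy [0.6936 0.013 ] size [0.0077 0.0626] pca ang 0.031 rect ang 0.045
white px [619. 423.] xy [0.6134 0.0115] size [0.0072 0.0608] pca ang 0.036 rect ang 0.040
white px [652. 418.] xy [0.6396 0.0174] size [0.007  0.0512] pca ang 0.027 rect ang 0.014
white px [685. 420.] xy [0.6664 0.0145] size [0.0068 0.0571] pca ang 0.043 rect ang 0.038
white px [748. 421.] xy [0.7201 0.0134] size [0.0069 0.0588] pca ang 0.033 rect ang 0.026
white px [587. 415.] xy [0.5863 0.0202] size [0.0066 0.0382] pca ang 0.042 rect ang 0.034
red px [342.  13.] xy [0.4014 0.2991] size [0.0097 0.014 ] pca ang -0.260 rect ang -0.022
red px [389.  12.] xy [0.4308 0.2997] size [0.008 0.013] pca ang 0.017 rect ang 0.006
red px [621.  24.] xy [0.5769 0.2967] size [0.0096 0.0312] pca ang -0.404 rect ang -0.374
red px [716.  31.] xy [0.6389 0.2956] size [0.0094 0.0355] pca ang 0.286 rect ang 0.265
red px [784. 259.] xy [0.7154 0.1409] size [0.0288 0.0814] pca ang 0.338 rect ang 0.241
red px [388. 493.] xy [ 0.4303 -0.0492] size [0.0088 0.0742] pca ang -0.087 rect ang -0.080
red px [418. 493.] xy [ 0.4541 -0.0489] size [0.0092 0.0746] pca ang 0.113 rect ang 0.119
at [0.441  0.1396 0.2292] yaw 0.012 t 29.0 F [ 0.1  0.1 -0.5] w 0.697
(0.4409, 0.007, 0.1, 0.02) -> [-0.007, 0.53, 0.517] -0.017
(0.4409, 0.007, 0.026, 0.02) -> [-0.007, 0.53, 0.813] -0.017
```

One call: approach, grasp and lift C.

Call:
step_arm:
  motion:
    - [[-0.003,0.2,0.15,-0.017,0.4],[-0.003,0.4,0.3,-0.017,0.4],[-0.003,0.53,0.45,-0.017,0.4],[-0.003,0.53,0.6,-0.017,0.4],[-0.003,0.53,0.72,-0.017,0.4],[-0.003,0.53,0.79,-0.017,0.4],[-0.003,0.53,0.813,-0.017,0.4],[-0.003,0.53,0.813,-0.017,0.4],[-0.003,0.53,0.813,-0.017,-1],[-0.003,0.53,0.813,-0.017,-1],[-0.003,0.53,0.813,-0.017,-1],[-0.003,0.53,0.813,-0.017,-1],[-0.003,0.53,0.813,-0.017,-1],[-0.003,0.53,0.75,-0.017,-1],[-0.003,0.53,0.6,-0.017,-1],[-0.003,0.53,0.5,-0.017,-1],[-0.003,0.53,0.5,-0.017,-1]]

```text
t: 30.7
ee_pos: [0.4443, 0.0055, 0.108]
tool_rot: [3.141, -0.008, 0.017]
wrist_force: [0.8, 0.0, -4.1]
gripper_width: 0.325
```

```bash

python3 -c "
from h import *
go((.489,.257,.104,-.03))"
```

```text
at [0.4443 0.0055 0.108 ] yaw 0.017 t 30.7 F [ 0.8  0.  -4.1] w 0.325
(0.489, 0.257, 0.104, -0.03) -> [0.196, -1.003, 0.016] 0.093
```

Call:
step_arm:
  motion:
    - [[0.04,-0.16,0,0.09,-1],[0.08,-0.32,0,0.09,-1],[0.12,-0.48,0,0.09,-1],[0.16,-0.64,0,0.09,-1],[0.19,-0.82,0,0.09,-1],[0.19,-1,0,0.09,-1],[0.19,-1,0,0.09,-1]]

```text
t: 31.4
ee_pos: [0.4833, 0.2647, 0.1042]
tool_rot: [-3.135, -0.0, -0.018]
wrist_force: [-1.2, 0.3, -3.7]
gripper_width: 0.322
```

Call:
step_arm:
  motion:
    - [[0,-0.16,0,0,-1],[0,-0.32,0,0,-1],[0,-0.46,0,0,-1],[0,-0.51,0,0,-1],[0,-0.51,0,0,-1],[0,-0.51,0,0,-1]]

```text
t: 32.0
ee_pos: [0.4884, 0.3814, 0.1033]
tool_rot: [3.138, 0.001, -0.029]
wrist_force: [-0.0, -0.4, -2.7]
gripper_width: 0.323
```

```bash

python3 - <<'E'
from h import *
go()
z=arm.observe()['ee_pos'][2]-.0265+.016
im,m=snap('wrist','w13'); rivets('w13')
k=(im.min(2)>150).astype(np.uint8); cs,h=cv2.findContours(k,cv2.RETR_CCOMP,2)
for c,hh in zip(cs,h[0]):
    if hh[3]>=0 and 60<cv2.contourArea(c)<900:
        (u,v),r=cv2.minEnclosingCircle(c); print('hole',round(u),round(v),round(r,1),cv2.contourArea(c),np.round(onz(m,(u,v),z),4))
clamps('w13',z)
E
```

```text
at [0.4884 0.3814 0.1033] yaw -0.029 t 32.0 F [-0.  -0.4 -2.7] w 0.323
hole 472 232 12.5 380.0 [0.5685 0.4036 0.0928]
hole 282 274 17.7 839.5 [0.4881 0.3866 0.0928]
hole 172 214 12.1 402.0 [0.444  0.4151 0.0928]
white px [337. 398.] xy [0.4675 0.3843] size [0.0064 0.0239] pca ang -0.249 rect ang -0.216
white px [468. 397.] xy [0.5083 0.3834] size [0.0062 0.0239] pca ang 0.212 rect ang 0.175
white px [ 89. 499.] xy [0.3816 0.3474] size [0.0048 0.0137] pca ang -0.248 rect ang -0.247
red px [238. 395.] xy [0.4378 0.3865] size [0.0059 0.0288] pca ang -0.119 rect ang -0.131
red px [280. 394.] xy [0.4511 0.385 ] size [0.0063 0.0293] pca ang 0.051 rect ang 0.070
red px [619. 403.] xy [0.5544 0.3809] size [0.0066 0.0294] pca ang -0.356 rect ang -0.356
red px [695. 437.] xy [0.5807 0.3662] size [0.006  0.0481] pca ang 0.249 rect ang 0.261
red px [373. 492.] xy [0.4775 0.3498] size [0.0093 0.0308] pca ang -0.125 rect ang -0.142
red px [429. 495.] xy [0.4958 0.3492] size [0.0086 0.0307] pca ang 0.117 rect ang 0.067
```

Call:
step_arm:
  motion:
    - [[-0.044,-0.008,0.06,0,-1],[-0.044,-0.008,0.12,0,-1],[-0.044,-0.008,0.18,0,-1],[-0.044,-0.008,0.209,0,-1],[-0.044,-0.008,0.209,0,-1],[-0.044,-0.008,0.209,0,-0.1],[-0.044,-0.008,0.209,0,-0.1],[-0.044,-0.008,0.209,0,-0.1],[-0.044,-0.008,0.0,0,-0.1],[-0.044,-0.008,-0.2,0,0.4],[-0.044,-0.008,-0.4,0,0.4],[-0.044,-0.008,-0.4,0,0.4],[-0.044,-0.008,-0.4,0,0.4]]

```text
t: 33.35
ee_pos: [0.4785, 0.3867, 0.2072]
tool_rot: [-3.139, -0.004, -0.028]
wrist_force: [-0.6, 0.1, -0.7]
gripper_width: 0.699
```

```bash

python3 - <<'E'
from h import *
go()
im,m=snap('wrist','w14'); rivets('w14'); clamps('w14',.019)
E
```

```text
at [0.4785 0.3867 0.2072] yaw -0.028 t 33.4 F [-0.6  0.1 -0.7] w 0.699
rivet px 422 200 8.4 [0.6137 0.3737]
rivet px 280 186 8.5 [0.4773 0.3908]
rivet px 217 187 8.2 [0.4178 0.3922]
white px [625.  17.] xy [0.61   0.5379] size [0.0065 0.0649] pca ang 1.257 rect ang 1.237
white px [309. 242.] xy [0.4196 0.4082] size [0.039  0.0745] pca ang -0.032 rect ang -0.033
white px [400. 243.] xy [0.4774 0.4065] size [0.0387 0.0744] pca ang -0.025 rect ang -0.029
white px [605. 263.] xy [0.6179 0.3919] size [0.0571 0.0771] pca ang 0.035 rect ang 0.174
white px [272. 407.] xy [0.3819 0.2916] size [0.0175 0.0659] pca ang -0.478 rect ang -0.411
white px [532. 406.] xy [0.5695 0.287 ] size [0.0166 0.064 ] pca ang 0.442 rect ang 0.370
white px [189. 576.] xy [0.2954 0.1387] size [0.0091 0.0581] pca ang -0.150 rect ang -0.156
red px [301. 337.] xy [0.4075 0.3443] size [0.0089 0.051 ] pca ang -0.132 rect ang -0.120
red px [383. 353.] xy [0.4637 0.3306] size [0.0089 0.0754] pca ang -0.138 rect ang -0.130
red px [417. 352.] xy [0.4871 0.3298] size [0.0089 0.0755] pca ang 0.068 rect ang 0.070
red px [334. 356.] xy [0.4292 0.331 ] size [0.0091 0.0744] pca ang 0.058 rect ang 0.072
red px [561. 350.] xy [0.5879 0.3294] size [0.0091 0.0648] pca ang -0.352 rect ang -0.373
red px [623. 364.] xy [0.6319 0.3163] size [0.0089 0.0754] pca ang 0.257 rect ang 0.263
red px [755. 506.] xy [0.7579 0.1878] size [0.0134 0.0543] pca ang 0.788 rect ang 0.791
```

Call:
step_arm:
  motion:
    - [[-0.1,1,-0.2,-0.1,0.4],[-0.1,1,-0.2,-0.1,0.4],[-0.1,1,-0.2,-0.1,0.4],[-0.1,1,-0.2,-0.1,0.4],[-0.1,1,-0.2,-0.1,0.4],[-0.1,1,-0.2,-0.1,0.4],[-0.1,1,-0.2,-0.1,0.4]]

```text
t: 34.1
ee_pos: [0.4453, 0.1348, 0.2536]
tool_rot: [3.141, 0.002, 0.018]
wrist_force: [-0.4, 0.8, -0.4]
gripper_width: 0.706
```

Call:
step_arm:
  motion:
    - [[0,0.9,0,-0.2,0.4],[0,0.9,0,-0.2,0.4],[0,0.9,0,-0.2,0.4],[0,0.9,0,-0.2,0.4],[0,0.9,0,-0.2,0.4],[0,0.9,0,-0.2,0.4],[0,0.9,0,-0.2,0.4]]

```text
t: 34.8
ee_pos: [0.451, -0.0866, 0.2535]
tool_rot: [-3.14, 0.002, 0.124]
wrist_force: [0.5, 0.3, 0.5]
gripper_width: 0.704
```

```bash

python3 - <<'E'
from h import *
im,m=snap('wrist','w15'); rivets('w15'); clamps('w15',.016)
go((.4230,-.209,.026,.14))
E
```

```text
rivet px 247 275 6.4 [ 0.4235 -0.2039]
white px [530. 173.] xy [ 0.5339 -0.0163] size [0.0071 0.1147] pca ang 0.029 rect ang 0.025
white px [573. 135.] xy [0.5598 0.0154] size [0.0072 0.0587] pca ang 0.029 rect ang 0.034
white px [609. 143.] xy [0.5865 0.0142] size [0.0071 0.0553] pca ang 0.026 rect ang 0.028
white px [645. 149.] xy [0.613  0.0146] size [0.007  0.0557] pca ang 0.030 rect ang 0.030
white px [681. 149.] xy [0.6398 0.0174] size [0.0072 0.0599] pca ang 0.032 rect ang 0.037
white px [716. 153.] xy [0.6663 0.0183] size [0.0068 0.059 ] pca ang 0.025 rect ang 0.027
white px [750. 157.] xy [0.693 0.019] size [0.0071 0.0593] pca ang 0.030 rect ang 0.030
white px [783. 162.] xy [0.7197 0.0198] size [0.007 0.06 ] pca ang 0.029 rect ang 0.030
white px [557. 225.] xy [ 0.5617 -0.0477] size [0.0071 0.0517] pca ang 0.028 rect ang 0.013
white px [593. 228.] xy [ 0.588  -0.0465] size [0.0063 0.0513] pca ang 0.027 rect ang 0.031
white px [627. 232.] xy [ 0.6146 -0.0457] size [0.0069 0.0512] pca ang 0.031 rect ang 0.040
white px [660. 237.] xy [ 0.6417 -0.0477] size [0.0067 0.0562] pca 
[... 465 characters left out ...]
.560 rect ang 0.526
white px [272. 407.] xy [ 0.357  -0.2254] size [0.0204 0.0777] pca ang -0.324 rect ang -0.259
white px [627. 443.] xy [ 0.6642 -0.2245] size [0.0298 0.0396] pca ang 0.652 rect ang 1.561
red px [521. 324.] xy [ 0.5512 -0.1278] size [0.0096 0.0736] pca ang -1.565 rect ang -1.482
red px [521. 340.] xy [ 0.5522 -0.1408] size [0.0064 0.0744] pca ang 1.570 rect ang -1.565
red px [345. 462.] xy [ 0.422  -0.2658] size [0.0093 0.0754] pca ang 0.036 rect ang 0.053
red px [374. 465.] xy [ 0.4455 -0.2624] size [0.0099 0.0738] pca ang 0.209 rect ang 0.258
at [ 0.4511 -0.0859  0.2537] yaw 0.126 t 34.9 F [0.8 0.5 0.3] w 0.701
(0.423, -0.209, 0.026, 0.14) -> [-0.173, 0.474, 0.911] -0.029
```

Call:
step_arm:
  motion:
    - [[-0.169,0.2,0.15,-0.029,0.4],[-0.169,0.35,0.3,-0.029,0.4],[-0.169,0.47,0.45,-0.029,0.4],[-0.169,0.47,0.6,-0.029,0.4],[-0.169,0.47,0.75,-0.029,0.4],[-0.169,0.47,0.86,-0.029,0.4],[-0.169,0.47,0.911,-0.029,0.4],[-0.169,0.47,0.911,-0.029,0.4],[-0.169,0.47,0.911,-0.029,-1],[-0.169,0.47,0.911,-0.029,-1],[-0.169,0.47,0.911,-0.029,-1],[-0.169,0.47,0.911,-0.029,-1],[-0.169,0.47,0.911,-0.029,-1],[-0.169,0.47,0.85,-0.029,-1],[-0.169,0.47,0.7,-0.029,-1],[-0.169,0.47,0.57,-0.029,-1],[-0.169,0.47,0.57,-0.029,-1]]

```text
t: 36.55
ee_pos: [0.426, -0.2112, 0.1167]
tool_rot: [3.136, -0.009, 0.136]
wrist_force: [1.1, -0.3, -2.9]
gripper_width: 0.32
```

```bash

python3 -c "
from h import *
go((.45,.384,.111,-.03))"
```

```text
at [ 0.426  -0.2112  0.1167] yaw 0.136 t 36.5 F [ 1.1 -0.3 -2.9] w 0.32
(0.45, 0.384, 0.111, -0.03) -> [0.419, -2.346, 0.023] 0.333
```

Call:
step_arm:
  motion:
    - [[0.06,-0.15,0,0.08,-1],[0.12,-0.3,0,0.16,-1],[0.17,-0.47,0,0.24,-1],[0.22,-0.64,0,0.32,-1],[0.25,-0.8,0,0.33,-1],[0.265,-0.937,0,0.33,-1],[0.265,-0.937,0,0.33,-1]]

```text
t: 37.25
ee_pos: [0.4561, 0.0367, 0.1117]
tool_rot: [-3.139, 0.0, -0.019]
wrist_force: [-0.2, -1.2, -3.2]
gripper_width: 0.323
```

Call:
step_arm:
  motion:
    - [[0,-0.17,0,0,-1],[0,-0.34,0,0,-1],[0,-0.51,0,0,-1],[0,-0.68,0,0,-1],[0,-0.84,0,0,-1],[0,-1,0,0,-1],[0,-1,0,0,-1]]

```text
t: 37.95
ee_pos: [0.463, 0.2877, 0.112]
tool_rot: [-3.136, -0.001, -0.02]
wrist_force: [-1.1, 0.0, -3.1]
gripper_width: 0.32
```

```bash

python3 -c "
from h import *
go((.45,.384,.111,-.03))"
```

```text
at [0.463  0.2877 0.112 ] yaw -0.02 t 38.0 F [-1.1  0.  -3.1] w 0.32
(0.45, 0.384, 0.111, -0.03) -> [-0.06, -0.384, 0.004] 0.02
```

Call:
step_arm:
  motion:
    - [[-0.03,-0.16,0,0.02,-1],[-0.06,-0.3,0,0.02,-1],[-0.062,-0.386,0,0.02,-1],[-0.062,-0.386,0.05,0.02,-1],[-0.062,-0.386,0.13,0.02,-1],[-0.062,-0.386,0.2,0.02,-1],[-0.062,-0.386,0.24,0.02,-1],[-0.062,-0.386,0.254,0.02,-1],[-0.062,-0.386,0.254,0.02,-1]]

```text
t: 38.85
ee_pos: [0.4514, 0.3764, 0.0484]
tool_rot: [3.14, 0.0, -0.04]
wrist_force: [0.6, 0.4, -3.6]
gripper_width: 0.319
```

Call:
step_arm:
  motion:
    - [[0,0,0,0,-0.3],[0,0,0,0,-0.1],[0,0,0,0,-0.1],[0,0,-0.2,0,-0.1],[0,0,-0.4,0,0.3],[0,0,-0.65,0,0.4],[0,0,-0.65,0,0.4],[0,0,-0.65,0,0.4]]

```text
t: 39.65
ee_pos: [0.4525, 0.3791, 0.2144]
tool_rot: [-3.137, -0.005, -0.039]
wrist_force: [0.9, 0.2, -0.6]
gripper_width: 0.7
```

```bash

python3 - <<'E'
from h import *
go()
im,m=snap('wrist','w16'); rivets('w16'); cv2.imwrite('pics/w16b.png',im)
E
```

```text
at [0.4525 0.3791 0.2144] yaw -0.039 t 39.6 F [ 0.9  0.2 -0.6] w 0.7
rivet px 446 188 8.4 [0.6141 0.3741]
rivet px 277 188 8.4 [0.4488 0.3806]
rivet px 244 177 8.2 [0.4178 0.3922]
rivet px 307 176 8.3 [0.4774 0.3908]
```

View pics/w16b.png

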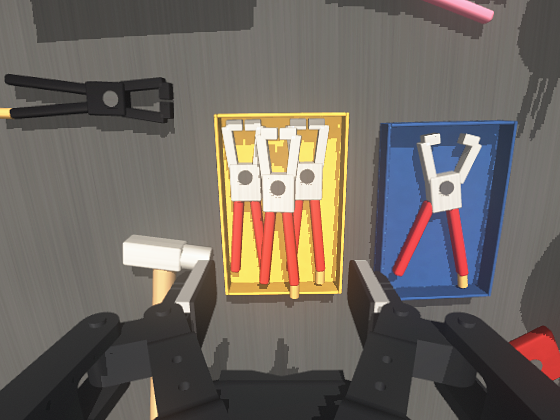

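The three shut clamps are in the yellow tray (rivets at (244,177), (277,188), (307,176)) and the open one is in the blue tray. The stacked clamp's tail may be touching the -y rim at (294,293), so I'll regrip it and move it 4 mm in.

Call:
step_arm:
  motion:
    - [[0,0,0.2,0,0.1],[0,0,0.4,0,0],[0,0,0.55,0,0],[0,0,0.64,0,0],[0,0,0.65,0,0],[0,0,0.65,0,-1],[0,0,0.65,0,-1],[0,0,0.65,0,-1],[0,0,0.65,0,-1],[0,0,0.6,0,-1],[0,-0.01,0.59,-0.02,-1],[0,-0.018,0.6,-0.02,-1],[0,-0.018,0.64,-0.02,-1],[0,-0.018,0.648,-0.02,-1],[0,-0.018,0.648,-0.02,-0.2],[0,-0.018,0.648,-0.02,-0.1],[0,-0.018,0.648,-0.02,-0.1],[0,-0.018,0.4,-0.02,0],[0,-0.018,0.1,-0.02,0.4],[0,-0.018,0,-0.02,0.4]]

```text
t: 41.7
ee_pos: [0.4513, 0.3823, 0.201]
tool_rot: [-3.142, 0.0, -0.028]
wrist_force: [1.9, 0.7, -0.1]
gripper_width: 0.698
```

```bash

python3 - <<'E'
from h import *
go((.48,.13,.3,.46))
im,m=snap('wrist','w17'); rivets('w17')
E
```

```text
at [0.4513 0.3823 0.201 ] yaw -0.028 t 41.7 F [ 1.9  0.7 -0.1] w 0.698
(0.48, 0.13, 0.3, 0.46) -> [0.143, 1.006, -0.396] -0.977
rivet px 455 195 8.6 [0.6141 0.3738]
rivet px 280 188 8.7 [0.4491 0.3853]
rivet px 246 182 8.5 [0.4182 0.3921]
rivet px 310 182 8.6 [0.4774 0.3908]
```

Call:
step_arm:
  motion:
    - [[0.14,1,-0.4,-1,0.4],[0.14,1,-0.4,-1,0.4],[0.14,1,-0.4,-1,0.4],[0.14,1,-0.4,-1,0.4],[0.14,1,-0.4,-1,0.4],[0.14,1,-0.4,-1,0.4],[0.14,1,-0.4,-1,0.4]]

```text
t: 42.45
ee_pos: [0.4808, 0.1271, 0.3011]
tool_rot: [3.139, -0.004, 0.463]
wrist_force: [-0.7, 0.5, 0.6]
gripper_width: 0.7
```

```bash

python3 - <<'E'
from h import *
go((.5,-.115,.3,.97))
E
```

```text
at [0.4808 0.1271 0.3011] yaw 0.463 t 42.5 F [-0.7  0.5  0.6] w 0.7
(0.5, -0.115, 0.3, 0.97) -> [-0.364, 0.9, 0.004] -1.013
```

Call:
step_arm:
  motion:
    - [[-0.36,0.9,0,-1,0.4],[-0.36,0.9,0,-1,0.4],[-0.36,0.9,0,-1,0.4],[-0.36,0.9,0,-1,0.4],[-0.36,0.9,0,-1,0.4],[-0.36,0.9,0,-1,0.4],[-0.36,0.9,0,-1,0.4]]

```text
t: 43.15
ee_pos: [0.5013, -0.1114, 0.2987]
tool_rot: [-3.142, 0.0, 0.967]
wrist_force: [-0.8, 1.4, 0.1]
gripper_width: 0.702
```

Call:
step_arm:
  motion:
    - [[0,0,0,-1,0.4],[0,0,0,-1,0.4],[0,0,0,-1,0.4],[0,0,0,-1,0.4],[0,0,0,-1,0.4]]

```text
t: 43.65
ee_pos: [0.5016, -0.1067, 0.2989]
tool_rot: [-3.141, -0.001, 1.476]
wrist_force: [-0.1, -0.6, 0.0]
gripper_width: 0.697
```

```bash

python3 - <<'E'
from h import *
go((.5125,-.1145,.12,1.553),(.5125,-.1145,.079,1.553))
im,m=snap('wrist','w18'); cv2.imwrite('pics/w18b.png',im)
hsv=cv2.cvtColor(im,cv2.COLOR_BGR2HSV)
rm=cv2.inRange(hsv,(0,170,100),(6,255,255))|cv2.inRange(hsv,(174,170,100),(180,255,255))
n,l,s,c=cv2.connectedComponentsWithStats(rm)
for j in range(1,n):
    if s[j,4]>200: print(s[j],np.round(c[j]),onz(m,c[j],.074), onz(m,(c[j][0],s[j][1]),.074),onz(m,(c[j][0],s[j][1]+s[j][3]),.074))
E
```

```text
at [ 0.5016 -0.1067  0.2989] yaw 1.476 t 43.6 F [-0.1 -0.6  0. ] w 0.697
(0.5125, -0.1145, 0.12, 1.553) -> [-0.027, 0.047, 0.716] -0.154
(0.5125, -0.1145, 0.079, 1.553) -> [-0.027, 0.047, 0.88] -0.154
[268 186  10  55 254] [272. 212.] [ 0.53239431 -0.11941394  0.074     ] [ 0.50390921 -0.11645509  0.074     ] [ 0.5652711  -0.12283553  0.074     ]
[458 294  50  41 861] [487. 313.] [0.68364267 0.12494495 0.074     ] [0.65717581 0.12240216 0.074     ] [0.71566704 0.12812794 0.074     ]
[ 106  377   50   43 1387] [136. 402.] [ 0.77692439 -0.32734919  0.074     ] [ 0.73552912 -0.31720787  0.074     ] [ 0.80797336 -0.33503433  0.074     ]
```

View pics/w18b.png

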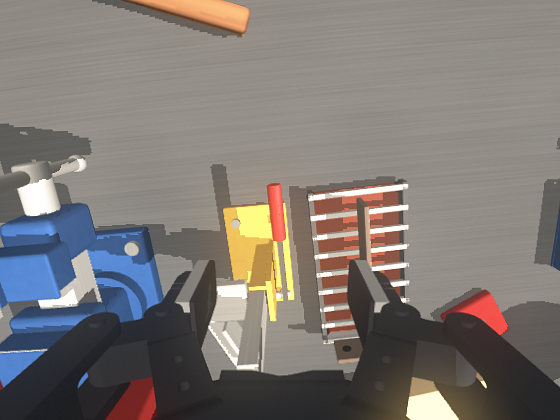

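The red grip runs from px (275,186) to (281,240), which matches y≈-0.1145. I'll grip it.

Call:
step_arm:
  motion:
    - [[-0.025,0.068,0.2,-0.154,0],[-0.025,0.068,0.4,-0.154,0],[-0.025,0.068,0.6,-0.154,0],[-0.025,0.068,0.75,-0.154,0],[-0.025,0.068,0.85,-0.154,0],[-0.025,0.068,0.885,-0.154,0],[-0.025,0.068,0.885,-0.154,0],[-0.025,0.068,0.885,-0.154,-1],[-0.025,0.068,0.885,-0.154,-1],[-0.025,0.068,0.885,-0.154,-1],[-0.025,0.068,0.885,-0.154,-1],[-0.025,0.068,0.885,-0.154,-1]]
  grip_force: 40

```text
t: 44.9
ee_pos: [0.519, -0.1153, 0.0796]
tool_rot: [3.138, -0.002, 1.551]
wrist_force: [0.6, 6.2, 0.9]
gripper_width: 0.16
```

Call:
step_arm:
  motion:
    - [[0,0.002,-0.03,0,-1],[0,0.005,-0.06,0,-1],[0,0.01,-0.09,0,-1],[0,0.017,-0.12,0,-1],[0,0.025,-0.145,0,-1],[0,0.028,-0.155,0,-1],[0,0.028,-0.155,0,-1],[0,0.028,-0.155,0,-1],[0,0.028,-0.155,0,-1],[0,0.028,-0.155,0,-1],[0,0.028,-0.155,0,-1],[0,0.028,-0.155,0,-1],[0,0.028,-0.155,0,-1],[0,0.028,-0.155,0,-1],[0,0.028,-0.155,0,-1],[0,0.028,-0.155,0,-1],[0,0.028,-0.155,0,-1],[0,0.028,-0.155,0,-1],[0,0.028,-0.155,0,-1]]

```text
t: 46.8
ee_pos: [0.5257, -0.1154, 0.1175]
tool_rot: [3.139, -0.002, 1.551]
wrist_force: [2.3, 4.2, -5.0]
gripper_width: 0.158
```

```bash

python3 - <<'E'
from h import *
go()
im,m=snap('wrist','w19'); cv2.imwrite('pics/w19b.png',im)
E
```

```text
at [ 0.5257 -0.1154  0.1175] yaw 1.551 t 46.8 F [ 2.3  4.2 -5. ] w 0.158
```

View pics/w19b.png

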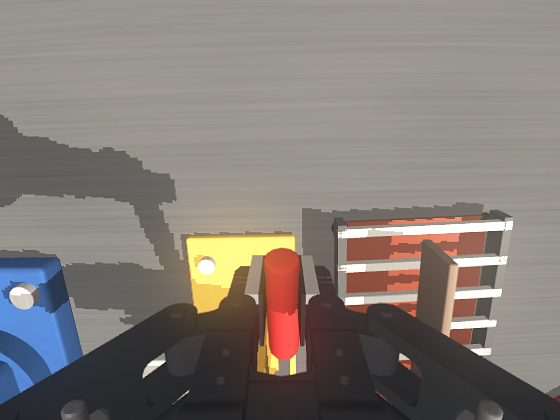

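The lever is held up. I'll lower it, release it and retreat.

Call:
step_arm:
  motion:
    - [[0,-0.008,0.03,0,-1],[0,-0.018,0.07,0,-1],[0,-0.025,0.11,0,-1],[0,-0.028,0.14,0,-1],[0,-0.028,0.15,0,-1],[0,-0.028,0.15,0,-0.4],[0,-0.028,0.15,0,-0.1],[0,-0.028,0.15,0,0],[0,-0.028,0.1,0,0],[0,-0.028,-0.1,0,0],[0,-0.028,-0.3,0,0],[0,-0.1,-0.5,0,0.4],[0,-0.1,-0.7,0,0.4],[0,-0.1,-0.85,0,0.4],[0,-0.1,-0.85,0,0.4],[0,-0.1,-0.85,0,0.4]]

```text
t: 48.45
ee_pos: [0.4996, -0.1176, 0.3308]
tool_rot: [3.138, 0.001, 1.548]
wrist_force: [-0.2, 0.4, -0.4]
gripper_width: 0.701
```

```bash

python3 - <<'E'
from h import *
go()
im,m=snap('wrist','w20')
im2,m2=snap('scene','s2'); im3,m3=snap('top','t2')
o=np.zeros((600,800,3),np.uint8)
o[:300,:400]=cv2.resize(im,(400,300)); o[:300,400:]=cv2.resize(im2[100:300,120:387],(400,300)); o[300:]=cv2.resize(im3[120:270,100:500],(800,300),interpolation=cv2.INTER_CUBIC)
cv2.imwrite('pics/w20b.png',o)
E
```

```text
at [ 0.4996 -0.1176  0.3308] yaw 1.548 t 48.5 F [-0.2  0.4 -0.4] w 0.701
```

View pics/w20b.png

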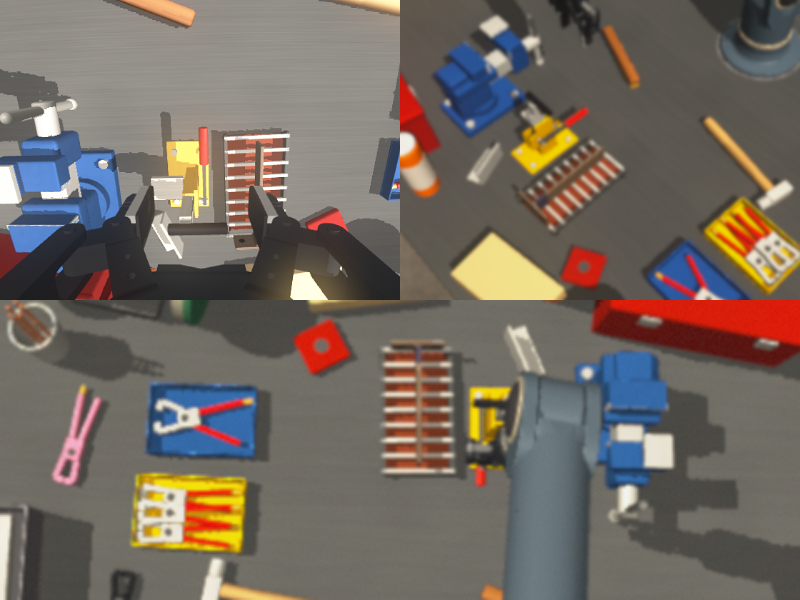

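The trays, the bracket on the rack and the clamps look right. Last, a numeric check of the rail height from the lift bar.

```bash

python3 - <<'E'
from h import *
im,m=load('w20')
r=im[300:345,205:345].max(2); k=(r<85).astype(np.uint8)
n,l,s,c=cv2.connectedComponentsWithStats(k); j=1+np.argmax(s[1:,4]); print(s[j],c[j])
u0,u1=s[j][0]+205,s[j][0]+s[j][2]+205; v=c[j][1]+300
for z in (.185,.197,.209,.221,.233):
    a,b=onz(m,(u0,v),z),onz(m,(u1,v),z); print(z,np.round(a,4),np.round(b,4),round(float(np.linalg.norm(a-b)),4))
hsv=cv2.cvtColor(im,cv2.COLOR_BGR2HSV);k=cv2.inRange(hsv,(0,150,100),(8,255,255))[150:260,260:310]
ys,xs=np.where(k); a,b=onz(m,(xs.mean()+260,ys.min()+150),.074),onz(m,(xs.mean()+260,ys.max()+151),.074); print('lever',a,b,np.linalg.norm(a-b))
E
```

```text
[ 30  11  84  18 757] [79.98414795 19.20871863]
0.185 [ 0.6098 -0.1632  0.185 ] [ 0.6115 -0.0861  0.185 ] 0.0772
0.197 [ 0.6015 -0.1611  0.197 ] [ 0.6032 -0.0874  0.197 ] 0.0737
0.209 [ 0.5932 -0.1589  0.209 ] [ 0.5948 -0.0887  0.209 ] 0.0702
0.221 [ 0.5849 -0.1568  0.221 ] [ 0.5864 -0.0901  0.221 ] 0.0668
0.233 [ 0.5766 -0.1547  0.233 ] [ 0.578  -0.0914  0.233 ] 0.0633
lever [ 0.50166176 -0.11507687  0.074     ] [ 0.56689661 -0.11647698  0.074     ] 0.06524986704704466
```

The rail is home: the bar fits z = 0.185 in both length and x. The lever is back down. Handing in.

```bash
python3 -c "
from bench import arm
print(arm.finish_job())"
```

```text
the job is handed in; nothing more can be done
None
```

The job is done and handed in at about 48.5 s on the robot's clock; no verdict was reported.

**What I did**
- **Stand and vise:** I ratcheted the stand from about 0.024 to 0.048, then pulled the vise jaw open until it reached its stop.
- **Bracket:** I lifted it out and stood it upright in the middle of the rack. I turned it 90° about the vertical so its 200 mm bar runs along the rack and crosses the cross bars. Its plate sits on the far end bar, about 3.5 mm off centre for that reason.
- **Clamps:** Four clamps were present. The open one is in the blue tray and the three shut ones are in the yellow tray.
- **Lever:** I lifted the red release lever, held it for over a second so the rail could drop, then let it back down.

**Last checks**
- **Rail:** the lift bar's length and position in the wrist image fit a height of 0.185, so the rail is fully home.
- **Lever:** its red grip measures about 65 mm (62 mm expected) with its ends where they were before, so it is back down.
- **Bracket and trays:** the bracket stands on the rack, and all four clamps are in their trays.

**Less certain points**
- The rail height of 0.048 was judged from images only; I never measured the gap under the bracket directly. My lift bar measurements varied from 0.203 to 0.218 at the start. After ratcheting, an automatic measurement was thrown off by shadow, and a hand reading gave about 0.237 against 0.233 expected.
- The yellow tray is too narrow for three clamps side by side, so the third lies on top of the other two. I moved it about 4 mm to keep its tail off the rim.

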